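# Pump down a wooden block in the vacuum pot

## Task

Get the wooden block that lies on the drawing under vacuum: lay it flat inside the open steel pot on the board, down on the perforated plate, then take the lid by its knob from its sloping wire rest and set it gently on the pot so that it sits down level all round. Then shut the vent valve (the one with the short copper silencer on its end) by turning its handle square across the pipe, and last of all open the pump valve (the one with the hose) by turning its handle in line with the pipe, each handle right up against its stop. Let neither the block nor the lid drop, and do not disturb the red-capped jar behind the block.

Things in the scene. Friction and masses are not known exactly. Their poses are not given: they have to be found in the camera images.
- block: Plain wooden block, 32 x 60 x 22 mm (x, y, z), lying flat loose on the bench to the right of the board, beyond the lid's rest. Origin: centre of its underside; y along its length, z up. About 0.03 kg.
- lid: Round aluminium lid, black knob, 0.3 to 0.45 kg. Disc 200 mm across, 8 thick; under it a spigot 156 across, 10 deep, drops inside the pot's rim. Origin: centre of the disc's underside, z along its axis to the knob. Starts on the wire rest, sloping 35 degrees, knob leaning to the robot, held only by its weight against two rod ends (10 mm past its underside) at its low edge; comes off along its axis.
- lid_knob (a point): The middle of the grip of the lid's knob, on the lid's axis 34 mm above the lid's origin. The knob's grip is a cylinder 35 mm across, from 22 to 46 mm above the origin (14 mm clear below it to the disc, where the neck is 21 mm across). Axes as the lid's.
- lid_rest: Bent-rod rest, fixed, 118 mm wide (y), about 190 mm deep (x) and 130 mm high, for the lid. Origin: on the bench under the middle of the lid as it starts; x points up the slope, away from the robot, when its yaw is 0.
- vacuum_rig: Fixed rig on a plywood board. Origin: on the bench under the pot's axis; x away from the robot, y left, z up. Board: x -130 to 285, y -235 to 110, 15 mm thick. Steel pot 187 mm across at the rim, 168 inside, rim at z 110. Brass pipe with both valves along x at y -170, z 60, right of the pot. Grey pump, to z 145, behind the pot at x 185 to 275. Dial gauge in front of the pot.
- pot_rim (a point): Centre of the pot's mouth at the height of its rim; axes as the rig's. The lid is seated when its origin is here: a spigot with 6 mm play all round keeps it centred.
- pot_plate (a point): Centre of the perforated aluminium plate in the pot, on its upper face, 58 mm below the rim; axes as the rig's. The block lies here.
- vent_valve (a joint): Handle angle of the vent valve (the nearer one, copper silencer on its end, 70 mm nearer than the pot's axis). 0 = shut, square across the pipe, pointing to the rig's -y, at a hard stop; 1.571 = open, in line, pointing to the rig's +x, at the other stop. Grows anticlockwise from above. Starts nearly or fully open; stays where left; about 0.22 N m to turn.
- pump_valve (a joint): Handle angle of the pump valve (the farther one, black hose on its end, 70 mm beyond the pot's axis). 0 = shut, square across the pipe, pointing to the rig's -y; 1.571 = open, in line, pointing to the rig's +x; hard stops at both. Grows anticlockwise from above. Starts nearly or fully shut; same stiffness.
- vent_valve_stem (a point): Point on the vent valve's turning axis (vertical) at the height of the handle's grip, 105 mm above the bench; axes as the rig's.
- pump_valve_stem (a point): The same for the pump valve.
- vent_valve_grip (a point): Middle of the vent handle's black sleeve, 60 mm from the turning axis. The sleeve is 14 mm wide, 10 mm high, 54 mm long. The handle points along this point's -y; the space round the sleeve is free, and the fittings below it reach 78 mm above the bench.
- pump_valve_grip (a point): The same for the pump valve's handle.
- patina_jar: Bystander: black jar with a red cap, 60 mm across, 61 mm high, standing loose on the bench beyond the block. Origin: centre of its underside.
Not all that is in view belongs to the job. There is more than one size of the block; the job needs the smaller.

How it is judged:
On the way, in this order (a step that is already met when the one before it is completed fails the run):
1. the block lies flat on the plate in the pot, let go (horizontal distance between block and pot_plate below 0.06 m and z of block in the frame of pot_plate between -0.006 and 0.006 m and angle between block's own z axis and vertical below 0.12 rad and contact force between the fingers and block below 0.1 N and linear speed of block below 0.03 m/s), for 0.2 s.
2. the lid sits level on the pot's rim, let go (horizontal distance between block and pot_plate below 0.06 m and z of block in the frame of pot_plate between -0.006 and 0.006 m and angle between block's own z axis and vertical below 0.12 rad and horizontal distance between lid and pot_rim below 0.009 m and z of lid in the frame of pot_rim between -0.004 and 0.003 m and angle between lid's own z axis and vertical below 0.035 rad and contact force between the fingers and lid below 0.1 N), for 0.2 s.
3. the vent valve is shut, with the pump valve not yet opened (horizontal distance between lid and pot_rim below 0.009 m and z of lid in the frame of pot_rim between -0.004 and 0.003 m and angle between lid's own z axis and vertical below 0.035 rad and value of joint vent_valve below 0.08 rad and value of joint pump_valve below 0.4 rad), for 0.2 s.
4. the pump valve is open (horizontal distance between lid and pot_rim below 0.009 m and z of lid in the frame of pot_rim between -0.004 and 0.003 m and angle between lid's own z axis and vertical below 0.035 rad and value of joint vent_valve below 0.08 rad and value of joint pump_valve above 1.49 rad), for 0.2 s.
At the end, for the whole second after the job is handed in: Block flat (7 deg) on the pot's plate, within 60 mm of its middle; lid let go on the pot, within 9 mm of centred, 3 mm of the rim and 2 degrees of level; vent valve shut and pump valve open, each within 0.08 rad of its stop; all at rest (all of step 4 and horizontal distance between block and pot_plate below 0.06 m and z of block in the frame of pot_plate between -0.006 and 0.006 m and angle between block's own z axis and vertical below 0.12 rad and linear speed of each of lid, block below 0.02 m/s); the robot touches nothing.
It fails at once if the block is dropped into the pot (moves faster than 0.6 m/s there with no finger on it) (horizontal distance between block and pot_plate below 0.085 m and linear speed of block above 0.6 m/s and contact force between the fingers and block below 0.05 N).
It fails at once if the lid is dropped (moves faster than 0.5 m/s with no finger on it) (linear speed of lid above 0.5 m/s and contact force between the fingers and lid below 0.05 N).
It fails at once if the red-capped jar is moved by more than 40 mm or tipped over (distance of patina_jar from where it was at the start of the episode above 0.04 m or angle between patina_jar's own z axis and vertical above 0.5 rad).
It also fails if it takes over 72 s, if anything falls off the work surface, if the arm or the gripper's body presses on something with over 40 N, if the wrist force passes 120 N, or if a joint passes its speed limit or range.

## Robot

A 6-joint arm with a two-finger parallel gripper is mounted at the origin on a cart in front of the work surface, level with it; the furniture and walls round the work are solid. World frame = base frame: x ahead of the robot, y to its left, z up, the work surface at z = 0. Lengths are in m, angles in rad, forces in N, time in s.
With the tool pointing down it reaches from about 0.325 to 0.875 m from the base axis. Payload 4.4 kg.
Tool frame: the origin (TCP) lies on the centre line of the jaws, within the pads' length; the fingertips stand env.nose_length ahead of it and the grasp point (between the pads) lies 3 mm ahead of it (env.nose_length is the distance from the TCP to the fingertips, in m); z points along the fingers, y is the direction in which the jaws open and shut (so a half turn about z gives the same grasp; the last joint's range is limited). The gripper opens to 85 mm and grips with 20 to 120 N. Pads are 22 mm wide; open, the fingers measure 114 mm over their backs; the gripper's body (76 mm by 85 mm) begins 54 mm behind the grasp point. The pads swing forward as they close: fully open they stand 13 mm farther back than shut.
Start: joints at [1.198, 0.207, 1.542, -0, 1.393, -0.15], TCP at [0.127, 0.561, 0.253] pointing down, gripper open.
Joint ranges: [-2.73, 2.73], [-0.86, 2.22], [0.23, 2.46], [-1.11, 4.25], [0.08, 2.63], [-2.82, 2.82]. Speed limits (rad/s): [2.79, 2.79, 3.14, 3.14, 3.14, 3.14].

## Interface

Orientations are given as a rotation vector (axis times angle).
In Python, from workcell import env, optics gives the robot as it stands.
- The arm moves only by the tool send_rows, never from a script. Its argument "motion" is a list of rows, each a list of 7 numbers: the opening, from 0 (shut) to 1 (fully open), then the shift along the tool's x, y, z scaled (see below), then the turn, a rotation vector about the tool's x, y, z scaled (see below). In form: [[hand, tx, ty, tz, wx, wy, wz], ...]. A call has 1 to 12 rows; each row shifts and turns the pose as measured when the row begins, along the tool's axes as they then stand; what a row does not reach is not made up. The controller multiplies each number of a shift by 0.3 m and each number of a turn by pi rad. A row lasts 1/8 s, in which the tool goes at most 62.5 mm and 10.7 degrees, less where a joint would pass 70% of its speed; a pose out of reach is approached as far as the arm can. A call with a number of a shift or a turn outside -1 to 1 is refused whole. A call with a gripper value outside its range is refused whole. The fingers move at their own pace and stop on an object; the grip force is fixed at half the most. Time passes only in rows, so rows that do not move let the fingers close. It gives the time, the measured TCP pose, the force and the opening at its end, in the units of the state.
- env.get_state(): the state, without advancing time (a new reading comes with each control period).
- optics.camera(name): name is "scene" or "top"; returns a dict with "frame" (480x640x3 uint8, blue, green, red), "range_z" (480x640 float32, m along the optical axis (not along the pixel's ray), 0 where there is no reading), "K" (3x3 intrinsics, pixels), "xyz" and "attitude" of the camera in the world. Camera axes: x right, y up, looking along -z (the intrinsics and any distortion apply to the point x, -y, -z); pixel columns grow to the right and rows downward; lengths in m; the calibration is good to about 2 mm. A picture is of the moment at which its call begins.
- env.hand_in(): hands the job in, once; it reports no verdict.
The state is a dict: "time": time; "qpos": joint angles; "dq": joint speeds; "effort": joint torques, N m; "position": TCP position; "tool_rot": TCP orientation; "force": force on the tool from outside, world axes, zero at the start; "wrist_torque": the same for the moment, N m; "width": finger opening in m.
Only numpy, scipy, OpenCV 4.12 (cv2) and the standard library are available. Lean on these libraries where they do the work, as an engineer would, in place of code of your own. Each camera call takes 0.05 s, during which the arm holds its last target. There are 200 camera calls.

## Working session

There is one attempt and no reset: what is moved stays moved. The work goes in short steps, Python scripts to look and compute and a tool call to move; the robot and the scene stay as the last step left them, time stands still between calls to the robot, and variables do not carry over. Pictures are saved under pics/ and viewed, about 8 in all and at most 12, crops included, and the job is handed in when it is done.

Besides the shell and the picture viewer there is one more tool, called after ">>>" by a JSON object that holds its "api" and its "payload". send_rows: Moves the arm, as the interface text tells. Its arguments: {"type":"object","properties":{"motion":{"type":"array"}},"required":["motion"]}

```bash
ls; mkdir -p pics
cat > h.py <<'E'
import numpy as np, cv2
from scipy.spatial.transform import Rotation as R
from workcell import env, optics
def shot(name, fn=None):
    c=optics.camera(name)
    if fn: cv2.imwrite('pics/'+fn,c['frame'])
    A=np.array(c['attitude'],float)
    A=R.from_rotvec(A).as_matrix() if A.size==3 else A.reshape(3,3)
    K=c['K'];z=c['range_z'];v,u=np.mgrid[:480,:640]
    p=np.stack([(u-K[0,2])/K[0,0]*z,-(v-K[1,2])/K[1,1]*z,-z],-1)
    w=p@A.T+np.array(c['xyz']); w[z==0]=np.nan
    return c,w
E
python3 - <<'E'
from h import *
s=env.get_state(); print(s, env.nose_length)
for n in('scene','top'):
    c=optics.camera(n); cv2.imwrite(f'pics/{n}0.png',c['frame']); print(n,c['K'],c['xyz'],c['attitude'],[k for k in c])
    np.savez(n+'0.npz',**{k:c[k] for k in c})
E
```

```text
pics
{'time': 0.0, 'qpos': array([ 1.19753051e+00,  2.07410063e-01,  1.54297247e+00,  2.09518150e-05,
        1.39354050e+00, -1.50528816e-01]), 'dq': array([ 0.00012916, -0.00027839,  0.00086821,  0.0014006 ,  0.00355908,
        0.00030072]), 'effort': array([-8.04931119e-05, -3.83042836e+01, -2.91586500e+01, -3.49837501e-04,
        1.03328191e-02, -3.83080575e-06]), 'position': array([0.12677135, 0.56010822, 0.2521226 ]), 'tool_rot': array([-0.34908798, -3.12150825,  0.00352664]), 'force': array([0.30655928, 0.04605855, 0.1570835 ]), 'wrist_torque': array([-0.03918883,  0.00796314, -0.03275153]), 'width': 0.08530678153867935} 0.022
scene [[487.63749089   0.         309.25213701]
 [  0.         487.63749089 248.07293626]
 [  0.           0.           1.        ]] [ 0.03179582 -0.70791133  0.73559126] [ 0.91977052 -0.33382197 -0.62805525] ['frame', 'range_z', 'K', 'xyz', 'attitude']
top [[565.81454936   0.         321.97618106]
 [  0.         565.81454936 243.58851758]
 [  0.           0.           1.        ]] [ 0.44345887 -0.03834634  1.46970343] [ 0.10707101 -0.06892806 -1.58423269] ['frame', 'range_z', 'K', 'xyz', 'attitude']
```

View pics/top0.png

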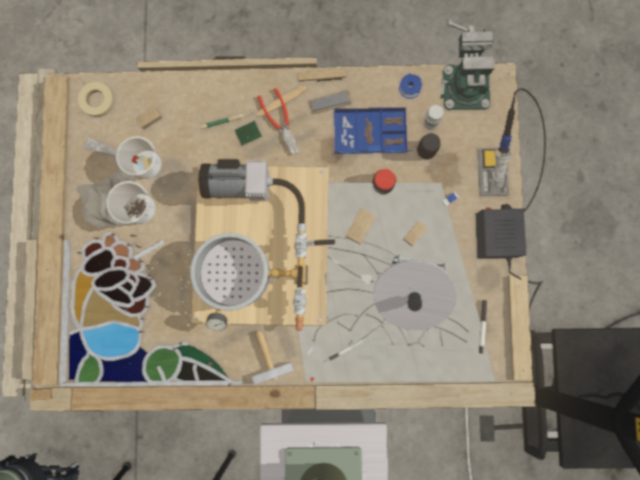

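View pics/scene0.png

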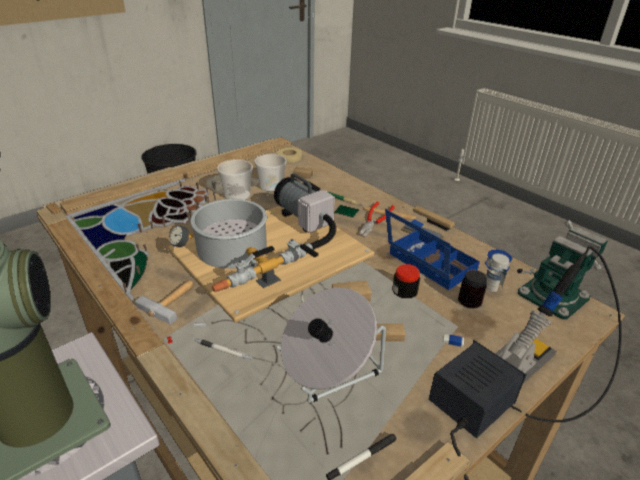

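The top view shows the pot at (230,272), the pipe at u≈300 and the lid at (415,295) with its knob at (414,301). There are two blocks, a large one at (360,226) and a small one at (415,233), and the red-capped jar is at (385,180). Next I measure these.

```bash
cat > m.py <<'E'
from h import *
def load(n):
    c=dict(np.load(n+'0.npz'));A=R.from_rotvec(c['attitude']).as_matrix();K=c['K'];z=c['range_z'];v,u=np.mgrid[:480,:640]
    p=np.stack([(u-K[0,2])/K[0,0]*z,-(v-K[1,2])/K[1,1]*z,-z],-1)
    w=p@A.T+c['xyz'];w[z==0]=np.nan;return c,w
c,w=load('top'); cs,ws=load('scene')
Z=w[...,2]
# bench
for (u,v) in [(180,230),(350,330),(450,370),(250,340)]: print('bench',w[v,u].round(4))
def rect(P):
    r=cv2.minAreaRect((P[:,:2]*1000).astype(np.float32)); return r
def blob(u0,v0,u1,v1,zl,zh):
    m=np.zeros(Z.shape,bool);m[v0:v1,u0:u1]=True;m&=(Z>zl)&(Z<zh);return w[m]
for nm,b in dict(big=(340,205,378,245),small=(400,220,430,247)).items():
    P=blob(*b,.012,.06);print(nm,len(P),P.mean(0).round(4),rect(P),np.percentile(P[:,2],[5,50,95]))
P=blob(365,160,402,200,.045,.1);print('jar',cv2.minEnclosingCircle((P[:,:2]*1000).astype(np.float32)),P[:,2].max())
P=blob(180,225,278,318,.1,.12)
cc=cv2.fitEllipse((P[:,:2]*1000).astype(np.float32));print('pot',cv2.minEnclosingCircle((P[:,:2]*1000).astype(np.float32)),cc,np.median(P[:,2]))
P=blob(200,240,262,300,.03,.075);print('plate',P.mean(0),np.percentile(P[:,2],[5,50,95]))
P=blob(190,165,332,328,.008,.022);print('board',rect(P),np.median(P[:,2]))
# lid plane from both
for nm,(cc_,ww,b) in dict(top=(c,w,(365,255,465,335)),scene=(cs,ws,(275,285,385,390))).items():
    m=np.zeros(Z.shape,bool);m[b[1]:b[3],b[0]:b[2]]=True
    Q=ww[m&(ww[...,2]>.03)];Q=Q[np.isfinite(Q).all(1)]
    rng=np.random.default_rng(0);best=0
    for i in range(300):
        a=Q[rng.choice(len(Q),3,False)];n=np.cross(a[1]-a[0],a[2]-a[0]);n/=np.linalg.norm(n)+1e-12
        k=abs((Q-a[0])@n)<.003
        if k.sum()>best:best=k.sum();I=Q[k]
    ce=I.mean(0);_,_,V=np.linalg.svd(I-ce);n=V[2]*np.sign(V[2][2])
    q=((I-ce)@V[:2].T*1000).astype(np.float32);r=cv2.minEnclosingCircle(q);ctr=ce+np.array(r[0])/1000@V[:2]
    K_=Q[((Q-ce)@n>.03)&((Q-ce)@n<.05)]
    print(nm,'lid top centre',ctr.round(4),'r',r[1],'n',n.round(4),np.degrees(np.arccos(n[2])),'yaw',np.degrees(np.arctan2(-n[1],-n[0])),'origin',(ctr-.008*n).round(4),'knobpix',len(K_),K_.mean(0).round(4), 'h',((K_-ce)@n).max())
# valve handles
P=blob(280,225,345,345,.09,.125);print('hi pts',len(P))
lab=cv2.connectedComponentsWithStats((((Z>.09)&(Z<.125))).astype(np.uint8)[225:345,280:345])
for i in range(1,lab[0]):
    mm=lab[1]==i
    if mm.sum()>8:
        S=w[225:345,280:345][mm];print(mm.sum(),S.mean(0).round(4),rect(S))
for n_,x in (('top',c),('scene',cs)):
    pass
f=cv2.resize(c['frame'][215:345,180:350],None,fx=4.5,fy=4.5,interpolation=cv2.INTER_CUBIC);cv2.imwrite('pics/crop1.png',f)
E
python3 m.py
```

```text
bench [0.6508 0.3696 0.0025]
bench [ 0.3846 -0.0725  0.0067]
bench [ 0.2808 -0.3241  0.0004]
bench [0.3625 0.1842 0.0047]
big 572 [ 0.65   -0.1019  0.0315] ((651.244384765625, -102.5318832397461), (44.6386833190918, 83.88835906982422), 60.45209503173828) [0.0258404  0.03169431 0.03680984]
small 295 [ 0.6296 -0.2418  0.0228] ((630.1124267578125, -242.4076385498047), (56.116188049316406, 63.754730224609375), 82.81206512451172) [0.01696599 0.02289927 0.02789091]
jar ((764.526611328125, -164.94468688964844), 29.63645362854004) 0.06954017816783398
pot ((520.8367309570312, 226.08631896972656), 107.61103057861328) ((531.3684692382812, 221.7556610107422), (174.48785400390625, 186.66343688964844), 72.09767150878906) 0.110468741083243
plate [0.53824959 0.22673104 0.05364251] [0.04803611 0.05353477 0.05914345]
board ((608.283447265625, 159.33950805664062), (373.4253845214844, 425.89599609375), 89.25642395019531) 0.016291066360961226
top lid top centre [ 0.4653 -0.2258  0.0926] r 104.16876983642578 n [-0.5618  0.1196  0.8186] 35.056863725504606 yaw -12.01610297069015 origin [ 0.4698 -0.2268  0.0861] knobpix 165 [ 0.448  -0.2207  0.1266] h 0.04523422648874079
scene lid top centre [ 0.4634 -0.2298  0.0876] r 103.02593994140625 n [-0.5592  0.1225  0.8199] 34.92084777047789 yaw -12.355838464609604 origin [ 0.4679 -0.2308  0.0811] knobpix 264 [ 0.4441 -0.2296  0.1215] h 0.042845294781111994
hi pts 497
245 [0.5999 0.0138 0.1053] ((598.8671875, 11.121910095214844), (93.2863540649414, 20.07489776611328), 88.02066040039062)
252 [0.494  0.0516 0.1052] ((497.7162170410156, 51.82609939575195), (19.718767166137695, 95.91539764404297), 87.00469207763672)
```

View pics/crop1.png

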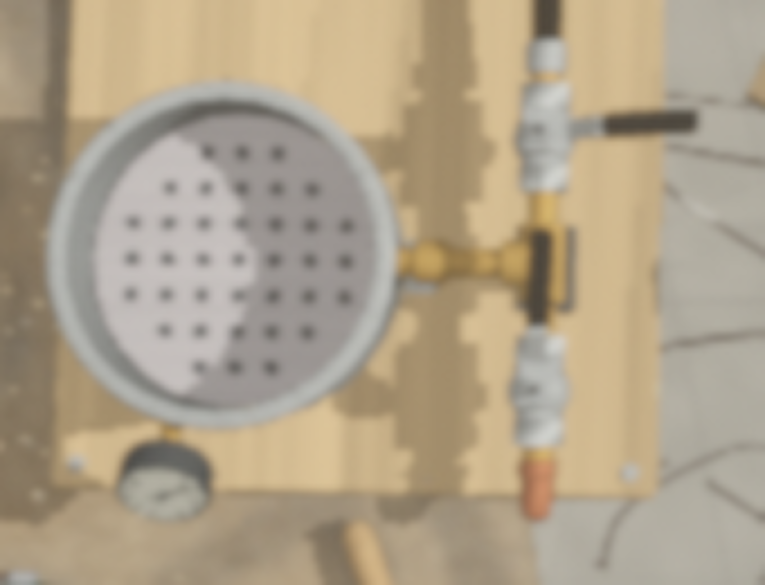

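```bash
cat > m2.py <<'E'
from m import *
print('-----')
s=env.get_state();Rm=R.from_rotvec(s['tool_rot']).as_matrix();print('tool',Rm.round(3).tolist())
for nm,F,W,b in (('top',c,w,(398,218,432,250)),('scene',cs,ws,(375,318,412,346)),('topbig',c,w,(340,205,378,245))):
    m=np.zeros(Z.shape,bool);m[b[1]:b[3],b[0]:b[2]]=True
    f=F['frame'].astype(int); sat=f[...,2]-f[...,0]
    k=m&(sat>35)&(W[...,2]>.010)
    k=cv2.morphologyEx(k.astype(np.uint8),cv2.MORPH_OPEN,np.ones((3,3)))>0
    k&=(W[...,2]>.014)
    P=W[k];P=P[np.isfinite(P).all(1)];print(nm,len(P),P.mean(0).round(4),rect(P),np.median(P[:,2]).round(4))
    print('  pca ang',np.degrees(np.arctan2(*np.linalg.svd(P[:,:2]-P[:,:2].mean(0),full_matrices=False)[2][0][::-1])))
# pot circle fits
for nm,W in(('top',w),('scene',ws)):
    P=W[(abs(W[...,2]-.110)<.006)&(np.hypot(W[...,0]-.531,W[...,1]-.222)<.11)&(np.hypot(W[...,0]-.531,W[...,1]-.222)>.075)]
    from scipy.optimize import least_squares
    r=least_squares(lambda q:np.hypot(P[:,0]-q[0],P[:,1]-q[1])-.0888,[.531,.222],loss='soft_l1',f_scale=.003)
    print('pot',nm,len(P),r.x,np.median(P[:,2]))
    B=W[(abs(W[...,2])<.05)&(W[...,0]>.3)&(W[...,0]<.8)&(W[...,1]<0)&(W[...,1]>-.5)];print('bench med',np.median(B[:,2]))
    for nm2,(x0,x1,y0,y1) in dict(vent=(.455,.56,.03,.075),pump=(.58,.625,-.045,.06)).items():
        H=W[(W[...,2]>.098)&(W[...,2]<.125)&(W[...,0]>x0)&(W[...,0]<x1)&(W[...,1]>y0)&(W[...,1]<y1)]
        d=np.linalg.svd(H[:,:2]-H[:,:2].mean(0),full_matrices=False)[2][0]
        print(nm2,len(H),H.mean(0).round(4),np.degrees(np.arctan2(d[1],d[0])),H.min(0).round(3),H.max(0).round(3))
E
python3 m2.py | sed -n '/-----/,$p'
```

```text
-----
tool [[-0.975, 0.221, -0.001], [0.221, 0.975, -0.002], [0.0, -0.002, -1.0]]
top 255 [ 0.63   -0.2433  0.0231] ((629.7574462890625, -243.04135131835938), (29.83268928527832, 59.49303436279297), 50.38319396972656) 0.0231
  pca ang 141.4974238133736
scene 242 [ 0.6334 -0.2559  0.0195] ((589.83544921875, -265.03485107421875), (145.2837677001953, 47.77942657470703), 12.358930587768555) 0.0188
  pca ang 4.092098699273124
topbig 531 [ 0.6505 -0.1034  0.0318] ((650.8145751953125, -103.5216293334961), (42.83235168457031, 83.70699310302734), 60.99089050292969) 0.0318
  pca ang 150.85409289045475
pot top 970 [0.53364604 0.22104841] 0.11060919528725655
bench med 0.0024671994328426816
vent 194 [0.5031 0.0513 0.108 ] 174.87685491169995 [0.457 0.042 0.098] [0.546 0.063 0.119]
pump 197 [0.5998 0.0066 0.1078] -86.89110363913284 [ 0.59  -0.036  0.098] [0.608 0.057 0.118]
pot scene 520 [0.53344184 0.21482882] 0.10615042680719755
bench med -0.0015106311562740338
vent 156 [0.5097 0.0433 0.104 ] 175.78824404249 [0.456 0.036 0.098] [0.544 0.054 0.111]
pump 134 [ 0.5988 -0.011   0.1043] -87.75716858923178 [ 0.592 -0.043  0.098] [0.608 0.048 0.109]
```

```bash
cat > plan.py <<'E'
from h import *
from scipy.spatial.transform import Slerp
def down(a): a=np.radians(a);return np.array([[-np.sin(a),np.cos(a),0],[np.cos(a),np.sin(a),0],[0,0,-1]])
def cur(): s=env.get_state();return np.array(s['position']),R.from_rotvec(s['tool_rot']).as_matrix()
def rows(wps,step=.05,ang=9,hand=1,dec=3,start=None):
    p,M=cur() if start is None else start; out=[]
    for (q,N) in wps:
        q=np.array(q,float);N=M if N is None else N
        th=np.degrees(R.from_matrix(M.T@N).magnitude())
        n=int(max(1,np.ceil(np.linalg.norm(q-p)/step-1e-6),np.ceil(th/ang-1e-6)))
        S=Slerp([0,1],R.from_matrix([M,N]));pp,PM=p,M
        for i in range(1,n+1):
            q_=p+(q-p)*i/n;M_=S(i/n).as_matrix()
            t=PM.T@(q_-pp)/.3;r=R.from_matrix(PM.T@M_).as_rotvec()/np.pi
            out.append([hand]+(np.r_[t,r].round(dec)+0.).tolist());pp,PM=q_,M_
        p,M=q,N
    for i in range(0,len(out),12):print('[%s]'%','.join(str(r).replace(' ','') for r in out[i:i+12]))
def st():
    s=env.get_state();p,M=cur();print('t',round(s['time'],2),'p',p.round(4),'z',M[:,2].round(3),'ya',np.degrees(np.arctan2(M[1,1],M[0,1])).round(1),'q',s['qpos'].round(2),'w',round(s['width'],4),'F',s['force'].round(1))
E
python3 - <<'E'
from plan import *
rows([([.630,-.2445,.20],down(51))])
E
```

```text
[[1,-0.111,-0.112,0.009,0.0,0.0,0.007],[1,-0.114,-0.11,0.009,0.0,0.0,0.007],[1,-0.116,-0.107,0.009,0.0,0.0,0.007],[1,-0.119,-0.104,0.009,0.0,0.0,0.007],[1,-0.121,-0.102,0.009,0.0,0.0,0.007],[1,-0.124,-0.099,0.009,0.0,0.0,0.007],[1,-0.126,-0.096,0.009,0.0,0.0,0.007],[1,-0.128,-0.093,0.009,0.0,0.0,0.007],[1,-0.13,-0.09,0.009,0.0,0.0,0.007],[1,-0.132,-0.087,0.009,0.0,0.0,0.007],[1,-0.134,-0.084,0.009,0.0,0.0,0.007],[1,-0.136,-0.081,0.009,0.0,0.0,0.007]]
[[1,-0.138,-0.078,0.009,0.0,0.0,0.007],[1,-0.139,-0.075,0.009,0.0,0.0,0.007],[1,-0.141,-0.071,0.009,0.0,0.0,0.007],[1,-0.143,-0.068,0.009,0.0,0.0,0.007],[1,-0.144,-0.065,0.009,0.0,0.0,0.007],[1,-0.146,-0.062,0.009,0.0,0.0,0.007],[1,-0.147,-0.058,0.009,0.0,0.0,0.007],[1,-0.148,-0.055,0.009,0.0,0.0,0.007]]
```

>>> {"api": "send_rows", "payload": {"motion": [[1,-0.11,-0.11,0,0,0,0.007],[1,-0.115,-0.11,0,0,0,0.007],[1,-0.115,-0.105,0,0,0,0.007],[1,-0.12,-0.105,0,0,0,0.007],[1,-0.12,-0.1,0,0,0,0.007],[1,-0.125,-0.1,0,0,0,0.007],[1,-0.125,-0.095,0,0,0,0.007],[1,-0.13,-0.095,0,0,0,0.007],[1,-0.13,-0.09,0,0,0,0.007],[1,-0.13,-0.085,0,0,0,0.007],[1,-0.135,-0.085,0,0,0,0.007],[1,-0.135,-0.08,0,0,0,0.007]]}}

```text
time: 1.6
position: [0.4349, 0.0657, 0.2487]
tool_rot: [-0.758, -3.046, 0.01]
force: [-0.3, 0.9, -0.0]
width: 0.0853
```

Run:
```python
from plan import *
st();rows([([.630,-.2445,.15],down(51))])
```

```text
t 1.6 p [0.4349 0.0657 0.2487] z [-0.004 -0.005 -1.   ] ya 62.0 q [-0.04 -0.08  1.86 -0.01  1.37 -1.13] w 0.0853 F [-0.3  0.9 -0. ]
[[1,-0.132,-0.076,0.041,0.0,0.0,0.008],[1,-0.134,-0.073,0.041,0.0,0.0,0.008],[1,-0.136,-0.069,0.041,0.0,0.0,0.008],[1,-0.138,-0.066,0.041,0.0,0.0,0.008],[1,-0.139,-0.063,0.041,0.0,0.0,0.008],[1,-0.141,-0.059,0.041,0.0,0.0,0.008],[1,-0.142,-0.056,0.041,0.0,0.0,0.008],[1,-0.143,-0.053,0.041,0.0,0.0,0.008]]
```

>>> {"api": "send_rows", "payload": {"motion": [[1,-0.13,-0.075,0.02,0,0,0.008],[1,-0.135,-0.075,0.02,0,0,0.008],[1,-0.135,-0.07,0.02,0,0,0.008],[1,-0.14,-0.065,0.02,0,0,0.008],[1,-0.14,-0.065,0.02,0,0,0.008],[1,-0.14,-0.06,0.02,0,0,0.008],[1,-0.14,-0.055,0.05,0,0,0.008],[1,-0.145,-0.055,0.1,0,0,0.008],[1,0,0,0.05,0,0,0]]}}

```text
time: 2.72
position: [0.6306, -0.2614, 0.1462]
tool_rot: [-1.078, -2.945, 0.008]
force: [-0.7, 0.4, -0.0]
width: 0.0852
```

```bash
cat > look.py <<'E'
from plan import *
import sys
def look(n,fn,b,k):
    c,w=shot(n);u0,v0,u1,v1=b
    cv2.imwrite('pics/'+fn,cv2.resize(c['frame'][v0:v1,u0:u1],None,fx=k,fy=k,interpolation=cv2.INTER_CUBIC));return c,w
def proj(c,X):
    A=R.from_rotvec(c['attitude']).as_matrix();p=(np.array(X)-c['xyz'])@A;K=c['K']
    return K[0,0]*p[0]/-p[2]+K[0,2],-K[1,1]*p[1]/-p[2]+K[1,2]
E
python3 - <<'E'
from look import *
st();c,w=look('scene','g1.png',(300,230,500,380),4)
p,M=cur();print(proj(c,p+.022*M[:,2]),proj(c,[.63,-.2445,.022]))
rows([([.630,-.2445,.06],down(51)),([.630,-.2445,.027],down(51))])
E
```

```text
t 2.73 p [ 0.6306 -0.2614  0.1462] z [-0.007 -0.003 -1.   ] ya 49.8 q [-0.52  0.53  1.34 -0.01  1.28 -1.38] w 0.0852 F [-0.7  0.4 -0. ]
(np.float64(399.3994429942579), np.float64(293.35081268265014)) (np.float64(389.0071070268135), np.float64(326.6189109724263))
[[1,0.014,0.021,0.141,-0.001,-0.001,-0.003],[1,0.014,0.02,0.141,-0.001,-0.001,-0.003],[1,0.0,0.0,0.11,0.0,0.0,0.0]]
```

View pics/g1.png

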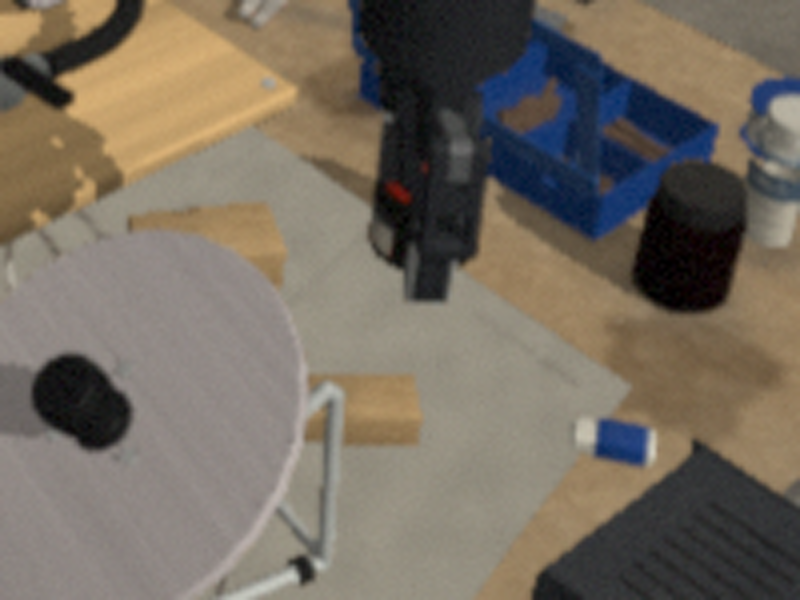

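The gripper hangs above the small block, whose top centre is near crop (360,390). The rest's post is at (330,450) and the jar is well clear. I'm going down with the jaws partly closed.

>>> {"api": "send_rows", "payload": {"motion": [[0.75,0.015,0.02,0.08,0,0,-0.003],[0.75,0.015,0.02,0.1,0,0,-0.003],[0.75,0,0,0.1,0,0,0],[0.75,0,0,0.05,0,0,0],[0.75,0,0,0,0,0,0]]}}

```text
time: 3.4
position: [0.628, -0.2382, 0.0457]
tool_rot: [-1.039, -2.955, 0.003]
force: [-0.6, -0.2, 1.1]
width: 0.0642
```

Run:
```python
from plan import *
st();rows([([.630,-.2445,.027],down(51))])
```

```text
t 3.4 p [ 0.628  -0.2382  0.0457] z [-0.01   0.001 -1.   ] ya 51.3 q [-0.49  0.63  1.42 -0.    1.11 -1.38] w 0.0642 F [-0.6 -0.2  1.1]
[[1,-0.019,-0.012,0.062,-0.002,-0.003,0.001]]
```

>>> {"api": "send_rows", "payload": {"motion": [[0.75,-0.02,-0.012,0.04,-0.002,-0.003,0],[0.75,0,0,0.025,0,0,0],[0,0,0,0,0,0,0],[0,0,0,0,0,0,0],[0,0,0,0,0,0,0],[0,0,0,0,0,0,0]]}}

```text
time: 4.15
position: [0.6337, -0.2469, 0.0304]
tool_rot: [1.038, 2.954, -0.0]
force: [-0.3, 0.4, -0.2]
width: 0.0307
```

Run:
```python
from plan import *
st()
```

```text
t 4.15 p [ 0.6337 -0.2469  0.0304] z [ 0.01  -0.004 -1.   ] ya 51.3 q [-0.5   0.65  1.41  0.    1.07 -1.39] w 0.0307 F [-0.3  0.4 -0.2]
```

>>> {"api": "send_rows", "payload": {"motion": [[0,0,0,-0.08,0,0,0],[0,0,0,-0.15,0,0,0],[0,0,0,-0.18,0,0,0],[0,0,0,-0.18,0,0,0],[0,0,0,-0.08,0,0,0]]}}

```text
time: 4.78
position: [0.6294, -0.2448, 0.2321]
tool_rot: [1.042, 2.963, 0.002]
force: [0.4, 0.1, -0.7]
width: 0.0307
```

Run:
```python
from plan import *
st();rows([([.535,.2185,.22],down(51))])
```

```text
t 4.78 p [ 0.6294 -0.2448  0.2321] z [ 0.001  0.001 -1.   ] ya 51.3 q [-0.5   0.43  1.29  0.    1.42 -1.39] w 0.0307 F [ 0.4  0.1 -0.7]
[[1,0.121,0.101,0.004,0.0,0.0,0.0],[1,0.121,0.101,0.004,0.0,0.0,0.0],[1,0.121,0.101,0.004,0.0,0.0,0.0],[1,0.121,0.101,0.004,0.0,0.0,0.0],[1,0.121,0.101,0.004,0.0,0.0,0.0],[1,0.121,0.101,0.004,0.0,0.0,0.0],[1,0.121,0.1,0.004,0.0,0.0,0.0],[1,0.122,0.1,0.004,0.0,0.0,0.0],[1,0.122,0.1,0.004,0.0,0.0,0.0],[1,0.122,0.1,0.004,0.0,0.0,0.0]]
```

Width is steady at 30.7 mm, so the block is held. Next I carry it over the pot.

>>> {"api": "send_rows", "payload": {"motion": [[0,0.06,0.05,0,0,0,0],[0,0.12,0.1,0,0,0,0],[0,0.12,0.1,0,0,0,0],[0,0.12,0.1,0,0,0,0],[0,0.12,0.1,0,0,0,0],[0,0.12,0.1,0,0,0,0],[0,0.12,0.1,0,0,0,0],[0,0.12,0.1,0,0,0,0],[0,0.12,0.1,0,0,0,0],[0,0.12,0.1,0,0,0,0],[0,0.08,0.07,0,0,0,0],[0,0,0,0,0,0,0]]}}

```text
time: 6.28
position: [0.5089, 0.2507, 0.2119]
tool_rot: [-1.019, -2.934, 0.01]
force: [-1.2, -0.5, -0.7]
width: 0.0304
```

Run:
```python
from look import *
st();c,w=look('top','g2.png',(160,190,350,340),4)
np.savez('potk.npz',K=c['K'])
rows([([.535,.2185,.22],down(51)),([.535,.2185,.082],down(51))])
```

```text
t 6.28 p [0.5089 0.2507 0.2119] z [-0.036  0.006 -0.999] ya 51.7 q [ 0.3   0.25  1.58  0.02  1.35 -0.61] w 0.0304 F [-1.2 -0.5 -0.7]
[[1,-0.131,-0.028,-0.031,-0.006,-0.01,0.003],[1,0.0,0.0,0.153,0.0,0.0,0.0],[1,0.0,0.0,0.153,0.0,0.0,0.0],[1,0.0,0.0,0.153,0.0,0.0,0.0]]
```

View pics/g2.png

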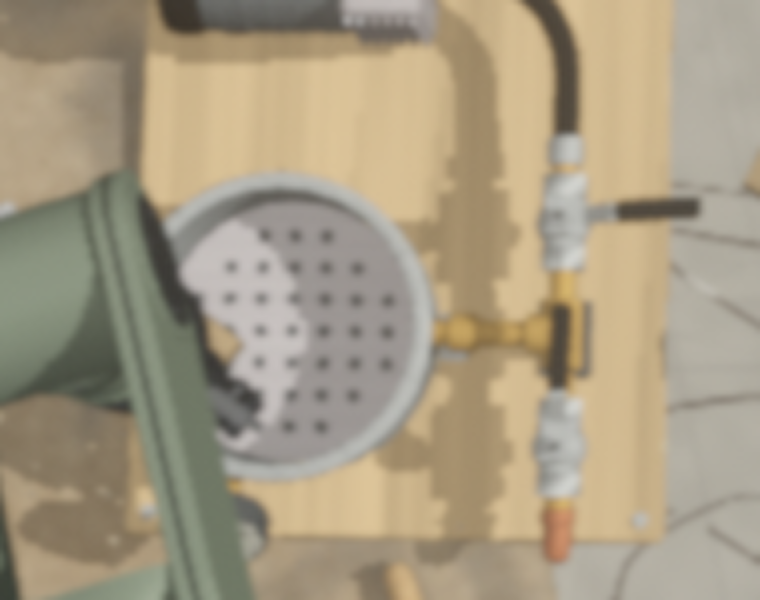

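>>> {"api": "send_rows", "payload": {"motion": [[0,0,0,0,0,0,0],[0,-0.06,-0.015,-0.015,-0.006,-0.01,0],[0,-0.06,-0.015,-0.015,0,0,0],[0,0,0,0,0,0,0],[0,0,0,0,0,0,0]]}}

```text
time: 6.95
position: [0.5335, 0.2138, 0.2196]
tool_rot: [1.041, 2.963, -0.003]
force: [-0.3, 0.3, -0.1]
width: 0.0302
```

Run:
```python
from plan import *
st();rows([([.535,.2185,.18],down(51)),([.535,.2185,.082],down(51))])
```

```text
t 6.95 p [0.5335 0.2138 0.2196] z [ 0.001 -0.002 -1.   ] ya 51.3 q [ 0.23  0.24  1.58 -0.    1.33 -0.66] w 0.0302 F [-0.3  0.3 -0.1]
[[1,0.006,0.016,0.132,0.0,0.001,0.002],[1,0.0,0.0,0.163,0.0,0.0,0.0],[1,0.0,0.0,0.163,0.0,0.0,0.0]]
```

>>> {"api": "send_rows", "payload": {"motion": [[0,0,0.008,0.1,0,0,0],[0,0,0.008,0.13,0,0,0],[0,0,0,0.1,0,0,0],[0,0,0,0.05,0,0,0],[0,0,0,0.02,0,0,0],[0,0,0,0,0,0,0]]}}

```text
time: 7.7
position: [0.5397, 0.2181, 0.0994]
tool_rot: [1.041, 2.958, 0.004]
force: [0.3, 0.1, -0.6]
width: 0.0303
```

Run:
```python
from plan import *
st()
```

```text
t 7.7 p [0.5397 0.2181 0.0994] z [ 0.007  0.    -1.   ] ya 51.2 q [ 0.24  0.39  1.66 -0.    1.09 -0.66] w 0.0303 F [ 0.3  0.1 -0.6]
```

Next I lower slowly towards z≈0.082 and watch the force.

>>> {"api": "send_rows", "payload": {"motion": [[0,0,0,0.025,0,0.002,0],[0,0,0,0.02,0,0,0],[0,0,0,0,0,0,0]]}}

```text
time: 8.07
position: [0.5418, 0.2187, 0.0878]
tool_rot: [1.041, 2.96, 0.012]
force: [-1.4, 0.3, 0.3]
width: 0.0304
```

>>> {"api": "send_rows", "payload": {"motion": [[0,0,0,0.007,0,0,0],[0,0,0,0,0,0,0]]}}

```text
time: 8.32
position: [0.5421, 0.2187, 0.0859]
tool_rot: [1.041, 2.959, 0.013]
force: [-0.3, 0.5, -0.3]
width: 0.0302
```

>>> {"api": "send_rows", "payload": {"motion": [[0,0,0,0.007,0,0,0],[0,0,0,0,0,0,0]]}}

```text
time: 8.57
position: [0.5423, 0.2188, 0.0839]
tool_rot: [1.041, 2.959, 0.013]
force: [0.7, 0.1, -0.6]
width: 0.0305
```

>>> {"api": "send_rows", "payload": {"motion": [[0,0,0,0.006,0,0,0],[0,0,0,0,0,0,0]]}}

```text
time: 8.82
position: [0.5423, 0.2188, 0.082]
tool_rot: [1.041, 2.959, 0.013]
force: [-0.6, 0.0, -0.9]
width: 0.0308
```

>>> {"api": "send_rows", "payload": {"motion": [[0,0,0,0.006,0,0,0],[0,0,0,0,0,0,0]]}}

```text
time: 9.07
position: [0.5428, 0.2191, 0.0816]
tool_rot: [1.04, 2.958, 0.014]
force: [0.4, -0.1, 0.0]
width: 0.0302
```

>>> {"api": "send_rows", "payload": {"motion": [[0,0,0,0.006,0,0,0],[0,0,0,0.003,0,0,0]]}}

```text
time: 9.32
position: [0.5435, 0.2193, 0.0813]
tool_rot: [1.039, 2.957, 0.014]
force: [-2.0, 1.0, 4.4]
width: 0.0303
```

Contact shows as 4.4 N upward. I'm opening partway, then backing out.

>>> {"api": "send_rows", "payload": {"motion": [[0.6,0,0,0,0,0,0],[0.6,0,0,0,0,0,0],[0.6,0,0,0,0,0,0],[0.6,0,0,-0.05,0,0,0],[0.6,0,0,-0.1,0,0,0],[0.6,0,0,-0.2,0,0,0],[0.6,0,0,-0.2,0,0,0],[0.6,0,0,0,0,0,0]]}}

```text
time: 10.32
position: [0.5419, 0.2182, 0.2536]
tool_rot: [1.04, 2.957, 0.015]
force: [0.2, 0.1, -0.8]
width: 0.0514
```

```bash
cat > kn.py <<'E'
from plan import *
n=np.array([-.5605,.121,.8192]);n/=np.linalg.norm(n)
O=np.array([.469,-.2285,.0835])
def tilt(hor=True):
    z=-n;h=np.cross([0,0,1],n);h/=np.linalg.norm(h)  # horizontal axis
    y=h if hor else np.cross(z,h)
    if y[1]<0:y=-y
    return np.column_stack([np.cross(y,z),y,z])
E
python3 - <<'E'
from kn import *
st();T=tilt();print(T.round(3),T[:,1])
k=O+.034*n
print('knob',k)
a=k+.12*n
rows([([.50,.10,.27],down(80)),([.40,-.15,.27],T),(a,T)],ang=9)
E
```

```text
t 10.32 p [0.5419 0.2182 0.2536] z [ 0.01   0.007 -1.   ] ya 51.3 q [ 0.23  0.22  1.53  0.    1.39 -0.66] w 0.0514 F [ 0.2  0.1 -0.8]
[[-0.801  0.211  0.561]
 [ 0.173  0.977 -0.121]
 [-0.573 -0.    -0.819]] [ 0.21101758  0.97748227 -0.        ]
knob [ 0.44994195 -0.22438577  0.11135433]
[[1,-0.034,-0.098,-0.015,0.001,0.001,-0.04],[1,-0.022,-0.102,-0.014,0.001,0.001,-0.04],[1,-0.009,-0.104,-0.014,0.001,0.001,-0.04],[1,0.004,-0.104,-0.014,0.001,0.001,-0.04],[1,0.031,-0.146,0.0,0.001,-0.032,0.002],[1,0.03,-0.147,-0.003,0.001,-0.032,0.002],[1,0.028,-0.147,-0.005,0.001,-0.032,0.002],[1,0.027,-0.147,-0.008,0.001,-0.032,0.002],[1,0.025,-0.147,-0.01,0.001,-0.032,0.002],[1,0.023,-0.147,-0.012,0.001,-0.032,0.002],[1,0.064,-0.104,0.078,0.0,0.0,0.0],[1,0.064,-0.104,0.078,0.0,0.0,0.0]]
```

>>> {"api": "send_rows", "payload": {"motion": [[1,-0.03,-0.1,-0.015,0,0,-0.04],[1,-0.02,-0.1,-0.015,0,0,-0.04],[1,-0.01,-0.105,-0.015,0,0,-0.04],[1,0.005,-0.105,-0.015,0,0,-0.04],[1,0.03,-0.145,0,0,-0.032,0.002],[1,0.03,-0.145,0,0,-0.032,0.002],[1,0.03,-0.145,-0.005,0,-0.032,0.002],[1,0.025,-0.145,-0.01,0,-0.032,0.002],[1,0.025,-0.145,-0.01,0,-0.032,0.002],[1,0.025,-0.14,-0.01,0,-0.032,0.002],[1,0,0,0,0,0,0],[1,0,0,0,0,0,0]]}}

```text
time: 11.82
position: [0.3986, -0.1562, 0.2656]
tool_rot: [0.251, 2.499, -0.061]
force: [0.4, 0.6, 0.6]
width: 0.0853
```

Run:
```python
from kn import *
from look import *
st();T=tilt();k=O+.034*n
c,w=shot('top')
m=w[(np.hypot(w[...,0]-.5335,w[...,1]-.2185)<.06)&(w[...,2]>.066)&(w[...,2]<.09)]
print('block in pot',len(m),m.mean(0),np.median(m[:,2]),cv2.minAreaRect((m[:,:2]*1000).astype(np.float32)))
cv2.imwrite('pics/g3.png',np.vstack([cv2.resize(c['frame'][220:320,180:480],None,fx=2.6,fy=2.6,interpolation=cv2.INTER_CUBIC)]))
rows([(k+.12*n,T)],ang=9)
```

```text
t 11.82 p [ 0.3986 -0.1562  0.2656] z [ 0.581 -0.103 -0.807] ya 78.8 q [-0.84 -0.54  2.26  0.47  0.95 -2.4 ] w 0.0853 F [0.4 0.6 0.6]
block in pot 323 [0.5407643  0.22319492 0.07515509] 0.07528607320962433 ((540.9491577148438, 223.38331604003906), (32.6210823059082, 60.14046096801758), 51.01511764526367)
[[1,0.061,-0.095,0.069,0.004,0.003,0.001],[1,0.06,-0.095,0.07,0.004,0.003,0.001]]
```

View pics/g3.png

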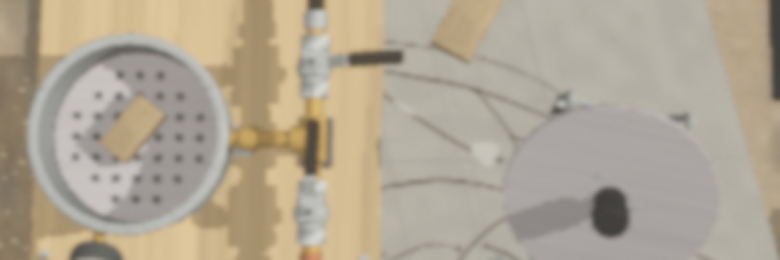

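The block lies flat on the plate at about (0.541, 0.223), 9 mm from the middle. Next I approach the knob along the lid's axis.

Run:
```python
from kn import *
T=tilt();k=O+.034*n;rows([(k+.07*n,T)],step=.04)
```

```text
[[1,0.042,-0.065,0.101,0.002,0.002,0.001],[1,0.041,-0.064,0.102,0.002,0.002,0.001],[1,0.04,-0.063,0.103,0.002,0.002,0.001]]
```

>>> {"api": "send_rows", "payload": {"motion": [[1,0.042,-0.065,0.1,0.002,0.002,0],[1,0.041,-0.065,0.1,0.002,0.002,0],[1,0.04,-0.063,0.08,0.002,0.002,0],[1,0,0,0,0,0,0],[1,0,0,0,0,0,0]]}}

```text
time: 12.5
position: [0.4152, -0.2084, 0.1768]
tool_rot: [0.225, 2.519, -0.075]
force: [-0.7, -0.5, -0.0]
width: 0.0853
```

Run:
```python
from kn import *
from look import *
st();T=tilt();k=O+.034*n
c,w=look('scene','g4.png',(240,240,420,390),4)
p,M=cur();print([ (np.array(proj(c,x))-[240,240])*4 for x in (k,p+.022*M[:,2],O+.008*n)])
rows([(k+.03*n,T),(k,T)],step=.03)
```

```text
t 12.5 p [ 0.4152 -0.2084  0.1768] z [ 0.567 -0.105 -0.817] ya 79.7 q [-0.91 -0.25  2.28  0.62  0.72 -2.69] w 0.0853 F [-0.7 -0.5 -0. ]
[array([308.37161533, 354.66697248]), array([250.59600378, 281.1436267 ]), array([336.27843975, 377.8572402 ])]
[[1,0.012,-0.015,0.075,0.003,0.001,0.005],[1,0.012,-0.014,0.075,0.003,0.001,0.005],[1,0.0,0.0,0.1,0.0,0.0,0.0]]
```

View pics/g4.png

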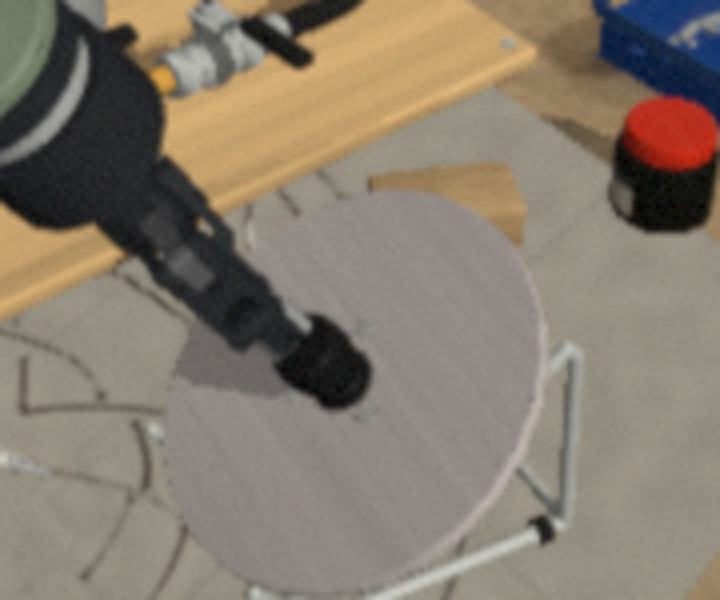

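In the crop the knob is at (325,365), and the jaws are above it with about 9 mm of lateral correction left, as planned. Joint 6 is close to its limit, so I'm turning the tool 90° about its axis to put the jaws along the slope.

```bash
cat >> kn.py <<'E'
T2=tilt()@R.from_rotvec([0,0,np.pi/2]).as_matrix()
k=O+.034*n
E
python3 - <<'E'
from kn import *
rows([(k+.07*n,T2)],ang=10)
E
```

```text
[[1,0.002,-0.003,0.002,0.001,0.0,0.051],[1,0.002,-0.003,0.002,0.001,0.0,0.051],[1,0.001,-0.003,0.002,0.001,0.0,0.051],[1,0.001,-0.003,0.002,0.001,0.0,0.051],[1,0.0,-0.004,0.002,0.001,0.0,0.051],[1,0.0,-0.004,0.002,0.001,0.0,0.051],[1,-0.001,-0.004,0.002,0.001,0.0,0.051],[1,-0.001,-0.003,0.002,0.001,0.0,0.051],[1,-0.002,-0.003,0.002,0.001,0.0,0.051],[1,-0.002,-0.003,0.002,0.001,0.0,0.051]]
```

>>> {"api": "send_rows", "payload": {"motion": [[1,0.002,-0.003,0,0,0,0.051],[1,0.002,-0.003,0,0,0,0.051],[1,0.001,-0.003,0,0,0,0.051],[1,0.001,-0.003,0,0,0,0.051],[1,0,-0.004,0,0,0,0.051],[1,0,-0.004,0,0,0,0.051],[1,-0.001,-0.004,0,0,0,0.051],[1,-0.001,-0.003,0,0,0,0.051],[1,-0.002,-0.003,0,0,0,0.051],[1,-0.002,-0.003,0,0,0,0.051],[1,0,0,0,0,0,0]]}}

```text
time: 13.92
position: [0.4164, -0.2101, 0.1909]
tool_rot: [2.041, 1.612, 0.564]
force: [0.5, 0.4, -0.9]
width: 0.0854
```

Run:
```python
from kn import *
st();rows([(k+.05*n,T2),(k+.025*n,T2),(k+.003*n,T2)],step=.03)
print(T2.T@(cur()[0]-k))
```

```text
t 13.93 p [ 0.4164 -0.2101  0.1909] z [ 0.587 -0.112 -0.802] ya -14.0 q [-0.92 -0.28  2.28  0.63  0.74 -1.07] w 0.0854 F [ 0.5  0.4 -0.9]
[[1,-0.013,-0.029,0.058,0.005,-0.002,-0.004],[1,-0.012,-0.028,0.059,0.005,-0.002,-0.004],[1,0.0,0.0,0.083,0.0,0.0,0.0],[1,0.0,0.0,0.073,0.0,0.0,0.0]]
[ 0.00687424  0.01626386 -0.08569065]
```

>>> {"api": "send_rows", "payload": {"motion": [[1,-0.012,-0.027,0.05,0.005,-0.002,-0.004],[1,-0.012,-0.027,0.05,0.005,-0.002,-0.004],[1,0,0,0.03,0,0,0],[1,0,0,0,0,0,0]]}}

```text
time: 14.42
position: [0.4273, -0.2186, 0.1532]
tool_rot: [2.02, 1.656, 0.516]
force: [0.3, -0.3, 0.4]
width: 0.0851
```

Run:
```python
from kn import *
st();rows([(k+.025*n,T2),(k+.003*n,T2)],step=.03)
print(T2.T@(cur()[0]-k))
```

```text
t 14.43 p [ 0.4273 -0.2186  0.1532] z [ 0.564 -0.122 -0.817] ya -11.1 q [-0.88 -0.16  2.27  0.66  0.63 -1.15] w 0.0851 F [ 0.3 -0.3  0.4]
[[1,-0.003,-0.017,0.075,0.001,0.0,0.005],[1,0.0,0.0,0.073,0.0,0.0,0.0]]
[ 0.0008416   0.00489649 -0.04762361]
```

>>> {"api": "send_rows", "payload": {"motion": [[1,-0.003,-0.015,0.04,0,0,0.003],[1,0,0,0.06,0,0,0],[1,0,0,0.04,0,0,0],[1,0,0,0,0,0,0],[1,0,0,0,0,0,0]]}}

```text
time: 15.05
position: [0.4501, -0.2252, 0.12]
tool_rot: [2.018, 1.648, 0.52]
force: [-0.6, 0.2, -0.1]
width: 0.0855
```

Run:
```python
from kn import *
st();rows([(k+.003*n,T2)],step=.03)
```

```text
t 15.05 p [ 0.4501 -0.2252  0.12  ] z [ 0.569 -0.126 -0.813] ya -11.3 q [-0.84 -0.02  2.25  0.76  0.52 -1.24] w 0.0855 F [-0.6  0.2 -0.1]
[[1,0.003,-0.017,0.013,0.004,0.001,0.004]]
```

>>> {"api": "send_rows", "payload": {"motion": [[1,0.003,-0.015,0.01,0.004,0,0.003],[1,0,0,0,0,0,0]]}}

```text
time: 15.3
position: [0.4483, -0.2242, 0.1157]
tool_rot: [2.035, 1.645, 0.513]
force: [0.1, -0.3, -0.5]
width: 0.0856
```

Run:
```python
from kn import *
from look import *
st();rows([(k+.003*n,T2)],step=.03)
c,w=look('scene','g5.png',(250,240,400,360),5)
```

```text
t 15.3 p [ 0.4483 -0.2242  0.1157] z [ 0.56  -0.125 -0.819] ya -12.0 q [-0.84 -0.02  2.25  0.75  0.51 -1.22] w 0.0856 F [ 0.1 -0.3 -0.5]
[[1,0.001,-0.004,0.005,0.0,0.001,0.001]]
```

View pics/g5.png

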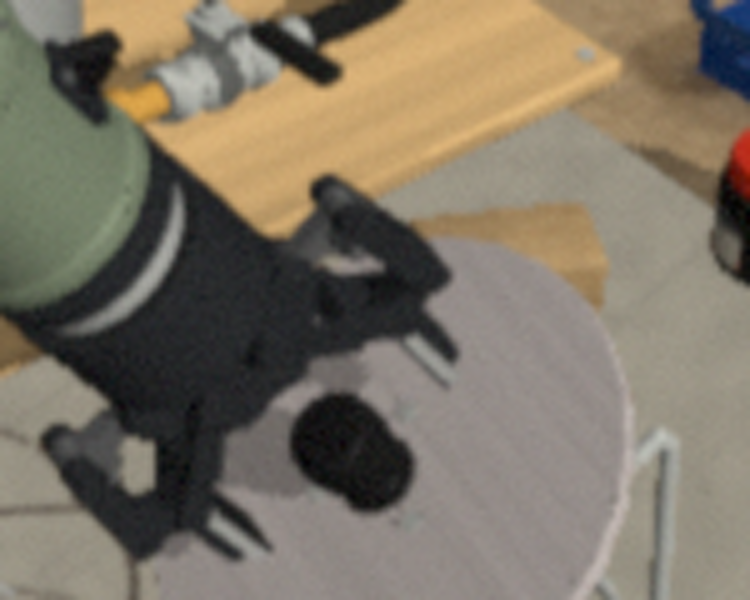

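The jaws straddle the knob at (350,445), with the finger tips at (450,370) and (255,545), so it's centred. Closing.

>>> {"api": "send_rows", "payload": {"motion": [[0,0,-0.003,0.005,0,0,0],[0,0,0,0,0,0,0],[0,0,0,0,0,0,0],[0,0,0,0,0,0,0],[0,0,0,0,0,0,0],[0,0,0,0,0,0,0]]}}

```text
time: 16.1
position: [0.4495, -0.2251, 0.1156]
tool_rot: [2.033, 1.642, 0.515]
force: [-1.2, 0.4, 1.4]
width: 0.0336
```

Run:
```python
from kn import *
st();rows([(k+.003*n,T2)],step=.03)
```

```text
t 16.1 p [ 0.4495 -0.2251  0.1156] z [ 0.562 -0.126 -0.817] ya -12.0 q [-0.84 -0.01  2.25  0.76  0.51 -1.22] w 0.0336 F [-1.2  0.4  1.4]
[[1,0.003,-0.007,0.002,0.001,0.001,0.001]]
```

>>> {"api": "send_rows", "payload": {"motion": [[0,0,0,-0.03,0,0,0],[0,0,0,-0.05,0,0,0],[0,0,0,-0.07,0,0,0],[0,0,0,-0.08,0,0,0],[0,0,0,-0.08,0,0,0],[0,0,0,0,0,0,0]]}}

```text
time: 16.85
position: [0.3897, -0.2073, 0.1868]
tool_rot: [2.047, 1.657, 0.511]
force: [-0.5, -0.4, -3.4]
width: 0.0337
```

Run:
```python
from kn import *
st()
p,M=cur();rows([([.42,-.16,.30],down(-12)),([.48,.10,.29],down(-12)),([.5335,.2185,.28],down(-12))],step=.035,ang=5)
```

```text
t 16.85 p [ 0.3897 -0.2073  0.1868] z [ 0.549 -0.115 -0.828] ya -12.1 q [-0.96 -0.33  2.31  0.57  0.79 -1.07] w 0.0337 F [-0.5 -0.4 -3.4]
[[1,0.025,0.038,-0.039,0.027,0.0,0.0],[1,0.025,0.035,-0.042,0.027,0.0,0.0],[1,0.025,0.031,-0.045,0.027,0.0,0.0],[1,0.025,0.027,-0.048,0.027,0.0,0.0],[1,0.025,0.023,-0.05,0.027,0.0,0.0],[1,0.025,0.018,-0.052,0.027,0.0,0.0],[1,0.025,0.014,-0.053,0.027,0.0,0.0],[1,0.111,0.002,0.004,0.0,0.0,0.0],[1,0.111,0.002,0.004,0.0,0.0,0.0],[1,0.111,0.002,0.004,0.0,0.0,0.0],[1,0.111,0.002,0.004,0.0,0.0,0.0],[1,0.111,0.002,0.004,0.0,0.0,0.0]]
[[1,0.111,0.002,0.004,0.0,0.0,0.0],[1,0.111,0.002,0.004,0.0,0.0,0.0],[1,0.111,0.002,0.004,0.0,0.0,0.0],[1,0.106,0.023,0.008,0.0,0.0,0.0],[1,0.106,0.023,0.008,0.0,0.0,0.0],[1,0.106,0.023,0.008,0.0,0.0,0.0],[1,0.106,0.023,0.008,0.0,0.0,0.0]]
```

>>> {"api": "send_rows", "payload": {"motion": [[0,0.025,0.038,-0.04,0.027,0,0],[0,0.025,0.035,-0.042,0.027,0,0],[0,0.025,0.03,-0.045,0.027,0,0],[0,0.025,0.027,-0.048,0.027,0,0],[0,0.025,0.023,-0.05,0.027,0,0],[0,0.025,0.018,-0.052,0.027,0,0],[0,0.025,0.014,-0.053,0.027,0,0],[0,0.05,0,0,0,0,0],[0,0.1,0,0,0,0,0],[0,0.1,0,0,0,0,0],[0,0.05,0,0,0,0,0],[0,0,0,0,0,0,0]]}}

```text
time: 18.35
position: [0.4318, -0.0592, 0.2813]
tool_rot: [-2.402, -1.944, 0.027]
force: [0.2, -0.2, -4.3]
width: 0.0334
```

Run:
```python
from kn import *
st()
rows([([.5335,.2185,.25],down(-12))],step=.04,ang=5)
```

```text
t 18.35 p [ 0.4318 -0.0592  0.2813] z [-0.046  0.029 -0.999] ya -12.0 q [-0.34 -0.09  1.8   0.01  1.49 -0.13] w 0.0334 F [ 0.2 -0.2 -4.3]
[[1,0.122,0.018,0.014,-0.002,-0.001,0.0],[1,0.122,0.018,0.014,-0.002,-0.001,0.0],[1,0.122,0.018,0.014,-0.002,-0.001,0.0],[1,0.122,0.018,0.014,-0.002,-0.001,0.0],[1,0.122,0.018,0.014,-0.002,-0.001,0.0],[1,0.122,0.018,0.014,-0.002,-0.001,0.0],[1,0.122,0.018,0.013,-0.002,-0.001,0.0],[1,0.122,0.017,0.013,-0.002,-0.001,0.0]]
```

>>> {"api": "send_rows", "payload": {"motion": [[0,0.07,0.01,0.01,-0.002,-0.001,0],[0,0.12,0.02,0.01,-0.002,-0.001,0],[0,0.12,0.02,0.01,-0.002,-0.001,0],[0,0.12,0.02,0.01,-0.002,-0.001,0],[0,0.12,0.02,0.01,-0.002,-0.001,0],[0,0.12,0.02,0.01,-0.002,-0.001,0],[0,0.12,0.02,0.01,-0.002,0,0],[0,0.09,0.015,0.01,-0.002,0,0],[0,0.03,0,0,0,0,0],[0,0,0,0,0,0,0],[0,0,0,0,0,0,0]]}}

```text
time: 19.73
position: [0.5338, 0.1941, 0.2502]
tool_rot: [2.45, 1.956, -0.015]
force: [-0.6, -0.0, -4.7]
width: 0.0332
```

```bash
cat > lid.py <<'E'
from look import *
def disc(W,c,zr,rad=.104):
    # lid disc plane near TCP
    P=W[(np.hypot(W[...,0]-c[0],W[...,1]-c[1])<rad+.02)&(abs(W[...,2]-zr)<.03)]
    rng=np.random.default_rng(0);best=0
    for i in range(300):
        a=P[rng.choice(len(P),3,False)];n=np.cross(a[1]-a[0],a[2]-a[0]);n/=np.linalg.norm(n)+1e-12
        if abs(n[2])<.9: continue
        kk=abs((P-a[0])@n)<.004
        if kk.sum()>best:best=kk.sum();I=P[kk]
    ce=I.mean(0);n=np.linalg.svd(I-ce)[2][2] if len(I)<3000 else np.linalg.eigh(np.cov(I.T))[1][:,0];n*=np.sign(n[2])
    h=cv2.convexHull((I[:,:2]*1000).astype(np.float32));return len(I),ce.round(4),n.round(4),cv2.minEnclosingCircle(h)
E
python3 - <<'E'
from lid import *
st();p,M=cur()
for nm in('top','scene'):
    c,w=shot(nm,'lid_%s.png'%nm);
    np.savez('lid_%s.npz'%nm,w=w)
    print(nm,disc(w,p,p[2]-.003-.034+.008))
rows([([.5335,.2185,.22],down(-12))],step=.04,ang=5)
E
```

```text
t 19.73 p [0.5338 0.1941 0.2502] z [-0.003 -0.011 -1.   ] ya -12.8 q [ 0.2   0.2   1.56 -0.01  1.39  0.43] w 0.0332 F [-0.6 -0.  -4.7]
top (2925, array([0.5286, 0.1669, 0.223 ]), array([0.0071, 0.0055, 1.    ]), ((534.0553588867188, 196.4069061279297), 100.00182342529297))
scene (2380, array([0.5229, 0.173 , 0.2182]), array([ 2.e-03, -1.e-04,  1.e+00]), ((533.4122924804688, 189.164794921875), 101.65809631347656))
[[1,0.08,-0.019,0.101,0.0,0.004,-0.004]]
```

View pics/lid_scene.png

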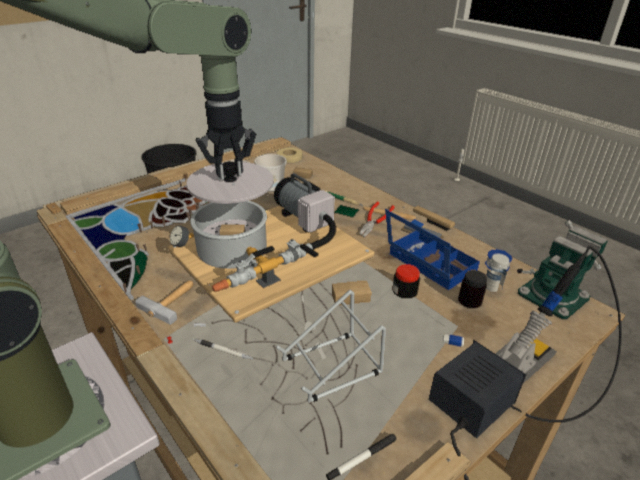

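The lid is level over the pot, with its disc at (230,182) and the pot at (230,232), and the block is visible inside. Both cameras put the seat at TCP (0.5335, 0.219, ~0.147).

>>> {"api": "send_rows", "payload": {"motion": [[0,0.04,-0.01,0.05,0,0.002,-0.002],[0,0.04,-0.01,0.05,0,0.002,-0.002],[0,0,0,0.06,0,0,0],[0,0,0,0.04,0,0,0],[0,0,0,0,0,0,0],[0,0,0,0,0,0,0]]}}

```text
time: 20.58
position: [0.5319, 0.2193, 0.1844]
tool_rot: [-2.441, -1.974, 0.003]
force: [-0.4, -0.1, -4.5]
width: 0.0336
```

Run:
```python
from plan import *
st();rows([([.5335,.219,.170],down(-12))],step=.04,ang=5)
```

```text
t 20.57 p [0.5319 0.2193 0.1844] z [-0.003  0.001 -1.   ] ya -12.1 q [0.24 0.27 1.61 0.   1.26 0.45] w 0.0336 F [-0.4 -0.1 -4.5]
[[1,0.0,0.006,0.048,-0.001,0.0,0.0]]
```

>>> {"api": "send_rows", "payload": {"motion": [[0,0,0.004,0.03,0,0,0],[0,0,0,0.02,0,0,0],[0,0,0,0,0,0,0],[0,0,0,0,0,0,0]]}}

```text
time: 21.08
position: [0.5343, 0.219, 0.1699]
tool_rot: [-2.442, -1.974, -0.002]
force: [-0.9, -0.5, -3.5]
width: 0.0333
```

Run:
```python
from plan import *
st();rows([([.5335,.219,.155],down(-12))],step=.04,ang=5)
```

```text
t 21.07 p [0.5343 0.219  0.1699] z [-0.     0.002 -1.   ] ya -12.1 q [0.24 0.29 1.62 0.   1.23 0.45] w 0.0333 F [-0.9 -0.5 -3.5]
[[1,-0.001,-0.003,0.05,0.0,-0.001,-0.001]]
```

>>> {"api": "send_rows", "payload": {"motion": [[0,0,-0.004,0.02,0,0,0],[0,0,0,0.015,0,0,0],[0,0,0,0.012,0,0,0],[0,0,0,0,0,0,0],[0,0,0,0,0,0,0]]}}

```text
time: 21.7
position: [0.5332, 0.2194, 0.1551]
tool_rot: [-2.442, -1.974, -0.003]
force: [0.1, -0.4, -4.6]
width: 0.0331
```

>>> {"api": "send_rows", "payload": {"motion": [[0,0,0,0.012,0,0,0],[0,0,0,0,0,0,0]]}}

```text
time: 21.95
position: [0.5333, 0.2194, 0.1514]
tool_rot: [-2.443, -1.974, -0.003]
force: [-0.3, -1.1, -3.6]
width: 0.0334
```

>>> {"api": "send_rows", "payload": {"motion": [[0,0,0,0.007,0,0,0],[0,0,0,0,0,0,0]]}}

```text
time: 22.2
position: [0.5334, 0.2195, 0.1493]
tool_rot: [-2.442, -1.974, -0.003]
force: [0.3, 1.6, -5.1]
width: 0.0338
```

The spigot is in the mouth with no side force. Lowering to contact.

>>> {"api": "send_rows", "payload": {"motion": [[0,0,0,0.006,0,0,0],[0,0,0,0,0,0,0]]}}

```text
time: 22.45
position: [0.5336, 0.2194, 0.1475]
tool_rot: [-2.443, -1.974, -0.004]
force: [0.3, 0.7, -4.3]
width: 0.0336
```

>>> {"api": "send_rows", "payload": {"motion": [[0,0,0,0.006,0,0,0],[0,0,0,0,0,0,0]]}}

```text
time: 22.7
position: [0.534, 0.2196, 0.1471]
tool_rot: [-2.443, -1.975, -0.005]
force: [-0.7, -0.4, -3.5]
width: 0.0335
```

>>> {"api": "send_rows", "payload": {"motion": [[0,0,0,0.005,0,0,0],[0,0,0,0,0,0,0]]}}

```text
time: 22.95
position: [0.5342, 0.2197, 0.1469]
tool_rot: [2.443, 1.975, 0.006]
force: [-1.2, -0.0, -2.3]
width: 0.0334
```

>>> {"api": "send_rows", "payload": {"motion": [[0,0,0,0.008,0,0,0],[0.7,0,0,0,0,0,0],[0.7,0,0,0,0,0,0],[0.7,0,0,0,0,0,0],[0.7,0,0,-0.05,0,0,0],[0.7,0,0,-0.1,0,0,0],[0.7,0,0,-0.15,0,0,0],[0.7,0,0,-0.1,0,0,0],[0,0,0,0,0,0,0]]}}

```text
time: 24.08
position: [0.5359, 0.2198, 0.2742]
tool_rot: [2.441, 1.973, 0.016]
force: [0.5, 0.3, -0.1]
width: 0.0428
```

Run:
```python
from lid import *
st();p,M=cur()
for nm in('top','scene'):
    c,w=shot(nm)
    print(nm,disc(w,[.5335,.219],.118))
rows([([.52,.088,.26],down(0)),([.52,.088,.13],down(0))],hand=0)
```

```text
t 24.07 p [0.5359 0.2198 0.2742] z [ 0.01   0.004 -1.   ] ya -12.1 q [0.24 0.19 1.51 0.   1.42 0.45] w 0.0428 F [ 0.5  0.3 -0.1]
top (2617, array([0.5345, 0.1904, 0.1194]), array([ 9.0e-04, -7.1e-03,  1.0e+00]), ((534.950927734375, 222.32965087890625), 99.71154022216797))
scene (2552, array([0.5277, 0.2062, 0.1146]), array([-3.0e-04, -1.9e-03,  1.0e+00]), ((534.23388671875, 217.11569213867188), 102.01179504394531))
[[0,-0.146,0.015,0.011,0.0,0.0,-0.022],[0,-0.147,0.005,0.011,0.0,0.0,-0.022],[0,-0.147,-0.005,0.011,0.0,0.0,-0.022],[0,0.0,0.0,0.144,0.0,0.0,0.0],[0,0.0,0.0,0.144,0.0,0.0,0.0],[0,0.0,0.0,0.144,0.0,0.0,0.0]]
```

The lid is seated, level within 0.4° and centred within 1–2 mm. Next is the vent valve: closed fingers go down between the lid and the handle.

Run:
```python
from plan import *
rows([([.52,.088,.25],down(0)),([.52,.088,.18],down(0))],hand=0,step=.05)
```

```text
[[0,-0.146,0.015,0.022,0.0,0.0,-0.022],[0,-0.147,0.005,0.022,0.0,0.0,-0.022],[0,-0.147,-0.005,0.022,0.0,0.0,-0.022],[0,0.0,0.0,0.117,0.0,0.0,0.0],[0,0.0,0.0,0.117,0.0,0.0,0.0]]
```

>>> {"api": "send_rows", "payload": {"motion": [[0,-0.1,0.01,0,0,0,-0.022],[0,-0.14,0.005,0,0,0,-0.022],[0,-0.14,0,0.02,0,0,-0.022],[0,-0.06,0,0.05,0,0,0],[0,0,0,0.08,0,0,0],[0,0,0,0,0,0,0],[0,0,0,0,0,0,0]]}}

```text
time: 25.05
position: [0.5149, 0.0836, 0.21]
tool_rot: [-2.206, -2.215, 0.022]
force: [0.6, -0.0, 1.0]
width: -0.0003
```

Run:
```python
from plan import *
st();rows([([.522,.088,.18],down(0)),([.522,.088,.115],down(0))],hand=0,step=.05)
```

```text
t 25.05 p [0.5149 0.0836 0.21  ] z [-0.021  0.001 -1.   ] ya 0.2 q [-0.01  0.15  1.7   0.    1.31 -0.01] w -0.0003 F [ 0.6 -0.   1. ]
[[0,0.014,0.026,0.099,-0.007,0.0,0.001],[0,0.0,0.0,0.108,0.0,0.0,0.0],[0,0.0,0.0,0.108,0.0,0.0,0.0]]
```

>>> {"api": "send_rows", "payload": {"motion": [[0,0.014,0.024,0.06,-0.006,0,0],[0,0,0,0.07,0,0,0],[0,0,0,0,0,0,0],[0,0,0,0,0,0,0]]}}

```text
time: 25.55
position: [0.5242, 0.0895, 0.1735]
tool_rot: [2.213, 2.228, 0.006]
force: [0.4, -0.3, -0.4]
width: -0.0001
```

Run:
```python
from plan import *
st();rows([([.522,.088,.115],down(0))],hand=0,step=.05)
```

```text
t 25.55 p [0.5242 0.0895 0.1735] z [ 0.004  0.001 -1.   ] ya 0.4 q [ 0.01  0.19  1.73  0.    1.21 -0.  ] w -0.0001 F [ 0.4 -0.3 -0.4]
[[0,-0.003,-0.004,0.097,0.001,0.0,0.001],[0,-0.003,-0.004,0.097,0.001,0.0,0.001]]
```

>>> {"api": "send_rows", "payload": {"motion": [[0,-0.003,-0.004,0.07,0,0,0],[0,0,0,0.07,0,0,0],[0,0,0,0.04,0,0,0],[0,0,0,0,0,0,0],[0,0,0,0,0,0,0]]}}

```text
time: 26.18
position: [0.5283, 0.0892, 0.1248]
tool_rot: [2.206, 2.223, 0.019]
force: [-0.6, -0.3, -0.0]
width: 0.0002
```

```bash
cat > arc.py <<'E'
from plan import *
V=np.array([.4613,.0499]);P=np.array([.6013,.0482])
def arc(S,phis,side,r=.062,d=.018,z=.115,off=0,**k):
    w=[]
    for f in phis:
        a=np.radians(f);u=np.array([np.cos(a),np.sin(a)]);v=np.array([-u[1],u[0]])*side
        w.append((np.r_[S+r*u+d*v,z],down(f+off)))
    rows(w,hand=0,step=.05,ang=11,**k)
E
python3 - <<'E'
from arc import *
st();arc(V,[2,-8,-18,-28,-38,-48,-58,-68,-78,-88,-95],1)
E
```

```text
t 26.18 p [0.5283 0.0892 0.1248] z [ 0.016  0.001 -1.   ] ya 0.4 q [ 0.    0.26  1.77  0.    1.1  -0.  ] w 0.0002 F [-0.6 -0.3 -0. ]
[[0,-0.064,-0.02,0.032,0.005,0.0,-0.009],[0,-0.037,0.007,0.0,0.0,0.0,0.056],[0,-0.037,0.007,0.0,0.0,0.0,0.056],[0,-0.037,0.007,0.0,0.0,0.0,0.056],[0,-0.037,0.007,0.0,0.0,0.0,0.056],[0,-0.037,0.007,0.0,0.0,0.0,0.056],[0,-0.037,0.007,0.0,0.0,0.0,0.056],[0,-0.037,0.007,0.0,0.0,0.0,0.056],[0,-0.037,0.007,0.0,0.0,0.0,0.056],[0,-0.037,0.007,0.0,0.0,0.0,0.056],[0,-0.026,0.006,0.0,0.0,0.0,0.039]]
```

>>> {"api": "send_rows", "payload": {"motion": [[0,-0.06,-0.02,0.03,0.005,0,0],[0,-0.04,0.005,0,0,0,0.05],[0,-0.04,0.005,0,0,0,0.05],[0,-0.04,0.005,0,0,0,0.05],[0,0,0,0,0,0,0]]}}

```text
time: 26.8
position: [0.5216, 0.0333, 0.1161]
tool_rot: [-2.68, -1.628, -0.008]
force: [-0.2, -0.3, -0.4]
width: 0.0003
```

Run:
```python
from arc import *
st();arc(V,[-28,-38,-48,-58,-68,-78,-88,-95],1)
```

```text
t 26.8 p [0.5216 0.0333 0.1161] z [ 0.001  0.008 -1.   ] ya -27.5 q [-0.11  0.25  1.79  0.01  1.09  0.37] w 0.0003 F [-0.2 -0.3 -0.4]
[[0,0.014,0.003,0.004,-0.001,-0.002,0.003],[0,-0.037,0.007,0.0,0.0,0.0,0.056],[0,-0.037,0.007,0.0,0.0,0.0,0.056],[0,-0.037,0.007,0.0,0.0,0.0,0.056],[0,-0.037,0.007,0.0,0.0,0.0,0.056],[0,-0.037,0.007,0.0,0.0,0.0,0.056],[0,-0.037,0.007,0.0,0.0,0.0,0.056],[0,-0.026,0.006,0.0,0.0,0.0,0.039]]
```

>>> {"api": "send_rows", "payload": {"motion": [[0,-0.03,0.005,0,0,0,0.056],[0,-0.037,0.007,0,0,0,0.056],[0,-0.037,0.007,0,0,0,0.056],[0,0,0,0,0,0,0]]}}

```text
time: 27.3
position: [0.5077, 0.006, 0.1161]
tool_rot: [-3.01, -0.863, -0.012]
force: [0.2, -0.5, 0.1]
width: -0.0002
```

Run:
```python
from arc import *
st();arc(V,[-68,-78,-88,-95],1)
c,w=shot('scene','v1.png')
cv2.imwrite('pics/v1.png',cv2.resize(c['frame'][190:310,180:340],None,fx=4,fy=4,interpolation=cv2.INTER_CUBIC))
```

```text
t 27.3 p [0.5077 0.006  0.1161] z [ 0.005  0.012 -1.   ] ya -58.0 q [-0.17  0.22  1.83  0.01  1.08  0.84] w -0.0002 F [ 0.2 -0.5  0.1]
[[0,-0.03,0.008,0.003,-0.003,-0.003,0.056],[0,-0.037,0.007,0.0,0.0,0.0,0.056],[0,-0.037,0.007,0.0,0.0,0.0,0.056],[0,-0.026,0.006,0.0,0.0,0.0,0.039]]
```

View pics/v1.png

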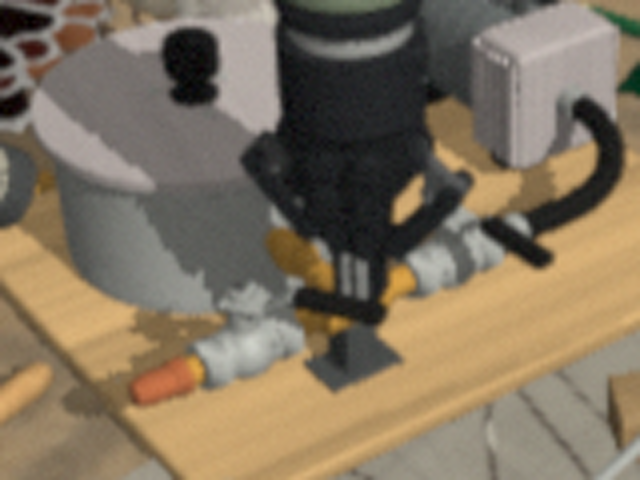

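The handle at (340,303) moves with the fingers, and the lid sits level. I carry on to the stop.

>>> {"api": "send_rows", "payload": {"motion": [[0,-0.03,0.007,0,-0.003,-0.003,0.056],[0,-0.037,0.007,0,0,0,0.056],[0,-0.037,0.007,0,0,0,0.056],[0,0,0,0,0,0,0]]}}

```text
time: 27.85
position: [0.4848, -0.0112, 0.1166]
tool_rot: [3.138, 0.052, 0.014]
force: [0.2, -0.5, -0.8]
width: 0.0
```

Run:
```python
from arc import *
st();arc(V,[-91,-95],1)
```

```text
t 27.85 p [ 0.4848 -0.0112  0.1166] z [ 0.009 -0.003 -1.   ] ya -88.1 q [-0.2   0.18  1.89 -0.    1.07  1.34] w 0.0 F [ 0.2 -0.5 -0.8]
[[0,-0.022,0.003,0.005,0.001,-0.003,0.016],[0,-0.015,0.004,0.0,0.0,0.0,0.022]]
```

>>> {"api": "send_rows", "payload": {"motion": [[0,-0.025,0,0,0,0,0.01],[0,-0.025,0,0,0,0,0],[0,-0.03,0,0,0,0,0]]}}

```text
time: 28.22
position: [0.4733, -0.0133, 0.1197]
tool_rot: [3.134, 0.01, 0.066]
force: [28.7, 1.0, -17.7]
width: -0.0001
```

>>> {"api": "send_rows", "payload": {"motion": [[0,-0.03,0,0,0,0,0],[0,-0.03,0,0,0,0,0]]}}

```text
time: 28.48
position: [0.4724, -0.015, 0.1244]
tool_rot: [3.128, 0.012, 0.136]
force: [20.7, -0.5, -11.5]
width: 0.0002
```

The force reached 28 N against the stop. I'm backing off and lifting.

>>> {"api": "send_rows", "payload": {"motion": [[0,0.05,0,0,0,0,0],[0,0.06,0,0,0,0,0],[0,0,0,-0.1,0,-0.02,0],[0,0,0,-0.15,0,-0.02,0],[0,0,0,-0.1,0,0,0],[0,0,0,0,0,0,0]]}}

```text
time: 29.22
position: [0.4976, -0.0113, 0.2327]
tool_rot: [3.132, 0.03, -0.09]
force: [-0.2, 0.1, -0.6]
width: -0.0
```

```bash
cat > val.py <<'E'
from look import *
def handles():
  for nm in('top','scene'):
    c,W=shot(nm);f=c['frame'].astype(int).sum(-1)
    for nm2,S in dict(vent=(.4613,.0499),pump=(.6013,.0482)).items():
        d=np.hypot(W[...,0]-S[0],W[...,1]-S[1])
        k=(W[...,2]>.090)&(W[...,2]<.120)&(d<.10)&(d>.02)&(f<230)&(W[...,1]<.10)
        H=W[k]
        if len(H)<20: print(nm,nm2,len(H));continue
        e=np.linalg.svd(H[:,:2]-H[:,:2].mean(0),full_matrices=False)[2][0]
        if e@(H[:,:2].mean(0)-S)<0:e=-e
        print(nm,nm2,len(H),H.mean(0).round(4),'dir',np.degrees(np.arctan2(e[1],e[0])).round(1))
E
python3 - <<'E'
from val import *
st();handles()
rows([([.56,-.01,.24],None)],hand=0)
E
```

```text
t 29.23 p [ 0.4976 -0.0113  0.2327] z [-0.058 -0.008 -0.998] ya -88.9 q [-0.19  0.1   1.71 -0.02  1.39  1.37] w -0.0 F [-0.2  0.1 -0.6]
top vent 52 [ 0.4561 -0.0079  0.1112] dir -91.8
top pump 7
scene vent 125 [ 0.4552 -0.0144  0.1055] dir -91.4
scene pump 97 [ 0.5988 -0.0178  0.1056] dir -86.8
[[0,0.106,0.0,-0.024,0.0,0.0,0.0],[0,0.106,0.0,-0.024,0.0,0.0,0.0]]
```

The vent handle reads −91.6°, square across the pipe. Next is the pump valve: fingers on the near side of its handle, sweeping anticlockwise.

Run:
```python
from plan import *
rows([([.562,-.012,.20],down(-88)),([.562,-.012,.14],down(-88))],hand=0,step=.04)
```

```text
[[0,0.113,0.003,0.042,0.001,0.01,-0.003],[0,0.112,0.004,0.046,0.001,0.01,-0.003],[0,0.0,0.0,0.1,0.0,0.0,0.0],[0,0.0,0.0,0.1,0.0,0.0,0.0]]
```

>>> {"api": "send_rows", "payload": {"motion": [[0,0.1,0.003,0.03,0,0.01,0],[0,0.09,0.003,0.04,0,0.01,0],[0,0,0,0.05,0,0,0],[0,0,0,0,0,0,0],[0,0,0,0,0,0,0]]}}

```text
time: 29.95
position: [0.5442, -0.0105, 0.1809]
tool_rot: [3.139, 0.033, -0.029]
force: [1.3, 0.2, 0.4]
width: -0.0002
```

Run:
```python
from plan import *
st();rows([([.562,-.012,.115],down(-88))],hand=0,step=.04)
```

```text
t 29.95 p [ 0.5442 -0.0105  0.1809] z [-0.018 -0.003 -1.   ] ya -88.8 q [-0.18  0.22  1.68 -0.01  1.26  1.38] w -0.0002 F [1.3 0.2 0.4]
[[0,0.032,0.003,0.109,0.0,0.003,-0.002],[0,0.031,0.003,0.11,0.0,0.003,-0.002]]
```

>>> {"api": "send_rows", "payload": {"motion": [[0,0.03,0.003,0.07,0,0.004,0],[0,0.02,0.003,0.08,0,0.003,0],[0,0,0,0.06,0,0,0],[0,0,0,0,0,0,0],[0,0,0,0,0,0,0]]}}

```text
time: 30.58
position: [0.559, -0.0123, 0.1191]
tool_rot: [3.138, 0.034, 0.012]
force: [0.1, 0.3, 0.5]
width: 0.0001
```

```bash
sed -i 's/P=np.array.*/P=np.array([.598,.0482])/' arc.py
python3 - <<'E'
from arc import *
st();arc(P,[-92,-82,-72,-62,-52,-42,-32,-22,-12,-4,2],-1)
E
```

```text
t 30.57 p [ 0.559  -0.0123  0.1191] z [ 0.007 -0.003 -1.   ] ya -88.8 q [-0.18  0.32  1.71 -0.    1.11  1.37] w 0.0001 F [0.1 0.3 0.5]
[[0,0.063,0.004,0.014,0.001,-0.002,0.018],[0,0.037,0.007,0.0,0.0,0.0,-0.056],[0,0.037,0.007,0.0,0.0,0.0,-0.056],[0,0.037,0.007,0.0,0.0,0.0,-0.056],[0,0.037,0.007,0.0,0.0,0.0,-0.056],[0,0.037,0.007,0.0,0.0,0.0,-0.056],[0,0.037,0.007,0.0,0.0,0.0,-0.056],[0,0.037,0.007,0.0,0.0,0.0,-0.056],[0,0.037,0.007,0.0,0.0,0.0,-0.056],[0,0.029,0.006,0.0,0.0,0.0,-0.044],[0,0.022,0.005,0.0,0.0,0.0,-0.033]]
```

>>> {"api": "send_rows", "payload": {"motion": [[0,0.06,0.004,0.014,0,0,0],[0,0.037,0.007,0,0,0,-0.05],[0,0.037,0.007,0,0,0,-0.056],[0,0.037,0.007,0,0,0,-0.056],[0,0.037,0.007,0,0,0,-0.056],[0,0,0,0,0,0,0]]}}

```text
time: 31.32
position: [0.6186, -0.013, 0.1176]
tool_rot: [2.927, 1.114, -0.009]
force: [0.3, 0.4, -0.4]
width: 0.0003
```

Run:
```python
from arc import *
st();p=cur()[0];d=p[:2]-P;print(np.hypot(*d),np.degrees(np.arctan2(d[1],d[0]))+np.degrees(np.arctan2(.018,.062)))
arc(P,[-42,-32,-22,-12,-4,2],-1)
```

```text
t 31.32 p [ 0.6186 -0.013   0.1176] z [-0.002 -0.011 -1.   ] ya -48.3 q [-0.16  0.43  1.54 -0.01  1.16  0.69] w 0.0003 F [ 0.3  0.4 -0.4]
0.06459579260307878 -55.23995624653165
[[0,0.048,0.014,0.008,0.002,0.003,-0.035],[0,0.037,0.007,0.0,0.0,0.0,-0.056],[0,0.037,0.007,0.0,0.0,0.0,-0.056],[0,0.037,0.007,0.0,0.0,0.0,-0.056],[0,0.029,0.006,0.0,0.0,0.0,-0.044],[0,0.022,0.005,0.0,0.0,0.0,-0.033]]
```

>>> {"api": "send_rows", "payload": {"motion": [[0,0.048,0.012,0.008,0.002,0.003,-0.035],[0,0.037,0.007,0,0,0,-0.056],[0,0.037,0.007,0,0,0,-0.056],[0,0.037,0.007,0,0,0,-0.056],[0,0,0,0,0,0,0]]}}

```text
time: 31.95
position: [0.6531, 0.0149, 0.1173]
tool_rot: [2.432, 1.982, -0.008]
force: [-0.6, 0.1, -0.5]
width: 0.0002
```

Run:
```python
from arc import *
st();p=cur()[0];d=p[:2]-P;print(np.hypot(*d),np.degrees(np.arctan2(d[1],d[0]))+np.degrees(np.arctan2(.018,.062)))
arc(P,[-6,-2,2],-1)
```

```text
t 31.95 p [0.6531 0.0149 0.1173] z [-0.001 -0.007 -1.   ] ya -11.7 q [-0.11  0.5   1.45 -0.01  1.2   0.1 ] w 0.0002 F [-0.6  0.1 -0.5]
0.06438953829621201 -15.00039518568715
[[0,0.032,0.009,0.007,0.0,0.002,-0.031],[0,0.015,0.004,0.0,0.0,0.0,-0.022],[0,0.015,0.004,0.0,0.0,0.0,-0.022]]
```

Next comes the final push towards +y (tool x), up to the stop.

>>> {"api": "send_rows", "payload": {"motion": [[0,0.032,0.009,0.007,0,0.002,-0.03],[0,0.025,0.003,0,0,0,-0.02],[0,0.025,0,0,0,0,0],[0,0.025,0,0,0,0,0]]}}

```text
time: 32.45
position: [0.6593, 0.0288, 0.117]
tool_rot: [2.273, 2.136, -0.035]
force: [-2.5, -18.2, -1.6]
width: -0.0002
```

>>> {"api": "send_rows", "payload": {"motion": [[0,0.025,0,0.005,0,0,0],[0,0.025,0,0.005,0,0,0]]}}

```text
time: 32.7
position: [0.6593, 0.029, 0.117]
tool_rot: [2.274, 2.111, -0.063]
force: [-5.8, -16.9, 6.0]
width: -0.0001
```

The handle is against its stop: 18 N and no further motion. I'm backing off, lifting and checking everything.

>>> {"api": "send_rows", "payload": {"motion": [[0,-0.05,0,0,0,0,0],[0,-0.06,0,0,0,0,0],[0,0,0,-0.1,0,0,0],[0,0,0,-0.15,0,0,0],[0,-0.15,0,-0.15,0,0,0],[0,-0.15,0,-0.1,0,0,0],[0,-0.15,0,-0.05,0,0,0],[0,0,0,0,0,0,0],[0,0,0,0,0,0,0]]}}

```text
time: 33.83
position: [0.6439, -0.1358, 0.298]
tool_rot: [2.296, 2.087, -0.049]
force: [0.0, -0.3, -0.2]
width: -0.0
```

Run:
```python
from val import *
from lid import *
st();handles()
for nm in('top','scene'):
    c,w=shot(nm);print(nm,disc(w,[.5335,.219],.118))
    P=w[(np.hypot(w[...,0]-.7645,w[...,1]+.165)<.06)&(w[...,2]>.045)&(w[...,2]<.1)];print('jar',P.mean(0))
    if nm=='top':cv2.imwrite('pics/end.png',cv2.resize(c['frame'][160:330,180:400],None,fx=3.4,fy=3.4,interpolation=cv2.INTER_CUBIC))
```

```text
t 33.83 p [ 0.6439 -0.1358  0.298 ] z [ 0.003 -0.05  -0.999] ya -5.4 q [-0.32  0.35  1.27 -0.05  1.5  -0.22] w -0.0 F [ 0.  -0.3 -0.2]
top vent 0
top pump 51 [0.6633 0.0443 0.111 ] dir -4.6
scene vent 126 [ 0.4553 -0.0145  0.1053] dir -91.2
scene pump 85 [0.6575 0.0405 0.1053] dir -1.1
top (4386, array([0.5338, 0.2212, 0.1195]), array([-0.0024,  0.0014,  1.    ]), ((534.6351928710938, 222.604736328125), 100.01268768310547))
jar [nan nan nan]
scene (2540, array([0.5282, 0.2064, 0.1146]), array([-0.0013, -0.0024,  1.    ]), ((535.2825927734375, 216.9248046875), 102.3565444946289))
jar [ 0.7599812  -0.17433348  0.05592462]<stdin>:6: RuntimeWarning: Mean of empty slice.
  ret = um.true_divide(
```

View pics/end.png

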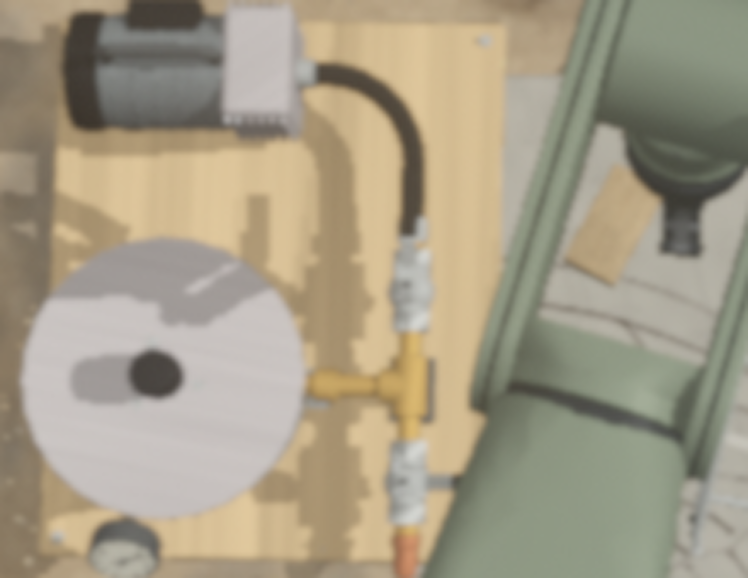

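```bash
python3 -c "
from workcell import env
print(env.hand_in())"
```

```text
the job is handed in; nothing more can be done
None
```

I did all four steps in order and handed the job in at about 34 s. No verdict was reported, so the results below are my own measurements.

- **Block:** Before the lid went on, the cameras showed it lying flat on the plate, about 9 mm from the middle. I could not see it after that.
- **Lid:** It sits level within about 0.2°, and its centre is within about 2 mm of the pot's axis. The disc's height also matches a seated lid.
- **Valves:** I pushed each handle until it stopped moving, at about 29 N for the vent and 18 N for the pump. In the last scene picture the vent handle read −91.2° and the pump handle −1.1°. They are 90.1° apart, which fits both being at their stops with the rig turned about 1°.
- **Jar:** Its last reading was upright and within about 10 mm of the first. The two readings came from different cameras, which disagree by about 5 mm, and the robot never came near it.

**Disagreements:**
- The top camera gave −4.6° for the pump handle. I put that down to the dark hose lying beneath it.
- At the last check the arm hid the vent handle and the jar from the top camera, so those readings come from the scene camera alone.
- The two cameras disagreed by about 5 mm in y and z throughout. I averaged them for positions and compared lid and pot within each camera.

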